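Unbolt the acid carrier and set out a test bottle

ROBOT

A 7-joint arm with a two-finger parallel gripper is mounted at the origin on a cart in front of the work surface, level with it; the furniture and walls round the work are solid. World frame = base frame: x ahead of the robot, y to its left, z up, the work surface at z = 0. Lengths are in m, angles in rad, forces in N, time in s.
With the tool pointing down it reaches from about 0.4 to 0.85 m from the base axis. Payload 4.4 kg.
Tool frame: the origin (TCP) lies at the very end of the fingers, on their centre line; the grasp point (between the pads) lies robot.pinch_z behind it (robot.pinch_z is the distance from the TCP to the grasp point, in m); z points along the fingers, y is the direction in which the jaws open and shut (so a half turn about z gives the same grasp; the last joint's range is limited). The gripper opens to 94 mm and grips with 3 to 60 N. Pads are 16 mm wide; open, the fingers measure 119 mm over their backs; the gripper's body (75 mm by 177 mm) begins 78 mm behind the grasp point.
Start: joints at [-1.17, 0.628, 0.038, 1.517, -0.027, 0.996, -0.02], TCP at [0.292, 0.58, 0.205] pointing down, gripper open.
Joint ranges: [-3.06, 3.06], [-0.37, 2.12], [-1.25, 1.32], [0.18, 2.47], [-1.1, 4.24], [0.23, 1.98], [-2.94, 2.94]. Speed limits (rad/s): [2.57, 2.57, 3.14, 3.14, 3.14, 3.14, 3.14].

INTERFACE

Orientations are given as a unit quaternion [x, y, z, w].
In Python, from bench import sense, imaging, order, robot gives the robot as it stands.
- The arm moves only by the tool carry_out, never from a script. Its argument "targets" is a list of rows, each an object with "fingers": the finger opening in m, from 0 to 0.094; "slide": the shift along the tool's x, y, z in m, a list of three; "turn": the turn about the tool's z in rad. In form: [{"fingers": fingers, "slide": [x, y, z], "turn": turn}, ...]. A call has 1 to 5 rows; each row is the pose to reach, as a shift and turn from the pose commanded when the call began, along the tool's axes at that moment; what a row does not reach only later rows make up. A row lasts 1/12 s, in which the tool goes at most 41.7 mm and 7.16 degrees, less where a joint would pass 70% of its speed; a pose out of reach is approached as far as the arm can. A call with a gripper value outside its range is refused whole. The fingers move at their own pace and stop on an object; "grip_force" is the grip in N (left out, the last holds). Time passes only in rows, so rows that repeat a pose let the fingers close. It gives the time, the measured TCP pose, the force and the opening at its end, in the units of the state.
- sense(): the state, without advancing time (a new reading comes with each control period).
- imaging.get_image(name): name is "side" or "top" or "wrist"; returns a dict with "img" (480x640x3 uint8, red, green, blue), "depth" (480x640 float32, m along the optical axis (not along the pixel's ray), 0 where there is no reading), "fx", "fy", "cx", "cy" (pixels), "R" (3x3) and "t" (3): a world point X has camera coordinates R X + t; the wrist camera has in their place "mount" (4x4, takes a point from camera to tool coordinates, whose origin is the TCP and whose axes are the flange's). Camera axes: x right, y down, z forward; pixel columns grow to the right and rows downward; lengths in m; the calibration is good to about 2 mm. A picture is of the moment at which its call begins: read the wrist's pose just before it.
- order.close_job(): hands the job in, once; it reports no verdict.
The state is a dict: "clock": time; "joints": joint angles; "joint_vel": joint speeds; "joint_torque": joint torques, N m; "eef_pos": TCP position; "eef_rot": TCP orientation; "contact_force": force on the tool from outside, world axes, zero at the start; "ft_torque": the same for the moment, N m; "finger_gap": finger opening in m.
Only numpy, scipy, OpenCV 4.12 (cv2) and the standard library are available. Lean on these libraries where they do the work, as an engineer would, in place of code of your own. Each camera call takes 0.05 s, during which the arm holds its last target.

TASK

Get an acid ready for the touchstone test. Lift the handle of the carrier's guard bolt out of its notch and draw the bolt fully back off the bottles; then take the middle bottle out of the carrier and set it down upright in the white spill tray, beside the black stone. Leave the other two bottles and the stone in place.

Things in the scene. Friction and masses are not known exactly. Their poses are not given: they have to be found in the camera images.
- acid_carrier: Plywood bottle carrier, fixed to the bench, base 76 mm wide (x) by 270 mm long (y, from -204 to 66); origin on the bench under the middle of its bottle compartment, z up. Towards -y, from y = -58 to -196, a deck (top at z = 86, x from -24.5 to 24.5) carries the barrel bolt. Above the base nothing but the bolt's handle reaches out beyond x = -24.5 to 24.5.
- compartment (a point): Middle of the compartment's floor, 8 mm above the bench. Inside 33 mm (carrier's x) by 92 mm (y); long side walls up to z = 52, ends up to z = 86. Three bottles stand in it in a row along y, side by side and touching. A steel staple on the +y end (y = 48 to 56, top at z = 112) takes the end of the bolt.
- bolt_tube (a point): Point on the bolt's axis (parallel to the carrier's y, x = 0, z = 100) at mid-length of its fixed tube, y = -124. The tube, 22 mm outside with 29 mm straps at its ends (top at z = 115), runs from y = -58 to -190, with a slot along the top and a notch down the front at y = -70. The 12 mm rod, when home, lies 4 mm above the bottles.
- guard_bolt (a joint): Travel of the bolt along the carrier's -y, in m: 0 = home over the bottles, 0.108 = fully drawn, clear of the compartment (stop). Handle and knob travel with it. Friction about 3 N; it stays where it is left.
- bolt_handle (a joint): Angle of the bolt's handle about the rod axis, in rad: 0 = level, pointing to the carrier's -x; 1.57 = upright (the knob's top is then 158 mm above the bench); stop at 1.62. Found near 0, down in the notch, where it stops the bolt from sliding; the bolt slides only with the handle above about 1.25. Stays where it is left (about 1 N at the knob to move it).
- bolt_knob (a point): Centre of the black ball knob, 20 mm in diameter, at the end of the handle, 48 mm from the rod axis (8 mm stem); with the bolt home it is at y = -70 of the carrier. With the handle level it overhangs the deck in front, with free space under and beside it. It may be pinched along y and turns between the fingers as the handle is swung.
- bottle_mid_centre (a point): The middle bottle: amber dropper bottle, 82 mm high, body 30 mm in diameter up to 53 mm, black dropper cap above it 18 mm in diameter, up to 82 mm. The point is on its axis, 41 mm above its foot; z up the bottle. About 35 g.
- bottle_left_centre (a point): Same kind of bottle, the carrier's +y neighbour, axis 30.6 mm from the middle one; point 41 mm above its foot.
- bottle_right_centre (a point): Same kind of bottle, the carrier's -y neighbour, axis 30.6 mm from the middle one; point 41 mm above its foot.
- spill_tray: Shallow white plastic tray, fixed, outside 170 (x) by 120 (y) by 18 mm high, walls and floor 4 mm; origin under its centre on the bench.
- tray_free (a point): Centre of the tray's free half, on its floor (4 mm above the bench), 36 mm from the tray's middle towards its -x.
- stone_centre (a point): Centre of the black touchstone, 64 by 40 by 11 mm, lying in the tray's +x half.

How it is judged:
By the outcome, as a careful person would: the job done as asked, in the order asked, and still so for the second after the job is handed in, with the robot touching nothing.
It also fails if it takes over 54 s, if anything falls off the work surface, if the arm or the gripper's body presses on something with over 40 N, if the wrist force passes 120 N, or if a joint passes its speed limit or range.

## Working session

There is one attempt and no reset: what is moved stays moved. The work goes in short steps, Python scripts to look and compute and a tool call to move; the robot and the scene stay as the last step left them, time stands still between calls to the robot, and variables do not carry over. Pictures are saved under pics/ and viewed, and the job is handed in when it is done.

Besides the shell and the picture viewer there is one more tool, called by a JSON object that holds its "api" and its "payload". carry_out: Moves the arm, as the interface text tells. Its arguments: {"type":"object","properties":{"targets":{"type":"array","items":{"type":"object","properties":{"fingers":{"type":"number"},"slide":{"type":"array","items":{"type":"number"}},"turn":{"type":"number"}}}},"grip_force":{"type":"number"}},"required":["targets"]}

```bash
ls; mkdir -p pics; cat > h.py <<'E'
from bench import sense, imaging, order, robot
import numpy as np, cv2
from scipy.spatial.transform import Rotation as Ro
def snap(n,f):
    s=sense(); d=imaging.get_image(n); np.savez('pics/'+f+'.npz',**{k:np.array(v) for k,v in d.items()},eef_pos=s['eef_pos'],eef_rot=s['eef_rot'])
    cv2.imwrite('pics/'+f+'.png',d['img'][:,:,::-1]); return d
def load(f): return dict(np.load('pics/'+f+'.npz'))
def cam(d):
    # returns camera->world Rwc, origin
    if 'R' in d: return d['R'].T, -d['R'].T@d['t']
    Rt=Ro.from_quat(d['eef_rot']).as_matrix(); M=d['mount']
    return Rt@M[:3,:3], Rt@M[:3,3]+d['eef_pos']
def ray(d,u,v):
    R,o=cam(d); r=R@np.array([(u-d['cx'])/d['fx'],(v-d['cy'])/d['fy'],1]); return o,r
def onz(d,u,v,z):
    o,r=ray(d,u,v); return o+r*(z-o[2])/r[2]
def dep(d,u,v):
    o,r=ray(d,u,v); return o+r*d['depth'][int(round(v)),int(round(u))]
def cloud(d):
    R,o=cam(d); v,u=np.mgrid[0:480,0:640]
    p=np.stack([(u-d['cx'])/d['fx'],(v-d['cy'])/d['fy'],np.ones(u.shape)],-1)*d['depth'][...,None]
    return p@R.T+o
E
python3 - <<'E'
from h import *
s=sense(); print(s); print([ (k,getattr(robot,k)) for k in dir(robot) if k[0]!='_'])
for n in ['top','side','wrist']:
    d=snap(n,n+'0'); print(n,d['fx'],d.get('R'),d.get('t'),d.get('mount'))
E
```

```text
pics
{'clock': 0.0, 'joints': array([-1.16983683,  0.62932226,  0.03845685,  1.51830938, -0.02698513,
        0.99630871, -0.02001316]), 'joint_vel': array([-0.00088615,  0.00126923,  0.00076088, -0.00287989,  0.00070958,
        0.00067927,  0.00091547]), 'joint_torque': array([ 6.27242534e-04, -5.49710977e+01,  1.14380389e+00, -1.86631697e+01,
       -5.21336845e-02,  2.37507757e-02,  1.69098471e-04]), 'eef_pos': array([0.29219366, 0.5799054 , 0.20458862]), 'eef_rot': array([ 2.31274546e-01,  9.72888096e-01, -8.94584905e-04, -1.90563158e-04]), 'contact_force': array([ 1.2554712 , -0.10526415,  0.36680644]), 'ft_torque': array([ 0.0224331 , -0.04146254,  0.01040818]), 'finger_gap': 0.09438764407501479}
[('IKError', <class 'bench.IKError'>), ('pinch_z', 0.0188)]
top 506.46742469506705 [[-0.00679604 -0.99983217  0.01701336]
 [-0.98654333  0.00392437 -0.16345292]
 [ 0.16335872 -0.01789525 -0.98640442]] [-0.11960416  0.58291816  1.00989734] None
side 490.36376133343913 [[-0.99891281 -0.04650442 -0.00324508]
 [-0.02110998  0.51330892 -0.85794424]
 [ 0.04156393 -0.85694299 -0.51373256]] [0.56253222 0.14026434 0.75774938] None
wrist 337.4869997130719 None None [[-4.37090652e-05 -9.59243947e-01 -2.82579278e-01  8.14577997e-02]
 [ 9.99999486e-01 -3.28053643e-04  9.58932413e-04 -1.24107175e-04]
 [-1.01255127e-03 -2.82579091e-01  9.59243469e-01 -1.78661414e-01]
 [ 0.00000000e+00  0.00000000e+00  0.00000000e+00  1.00000000e+00]]
```

View pics/top0.png

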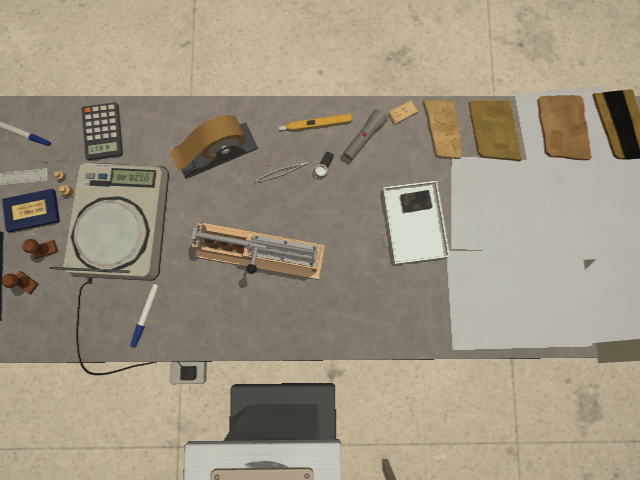

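View pics/side0.png

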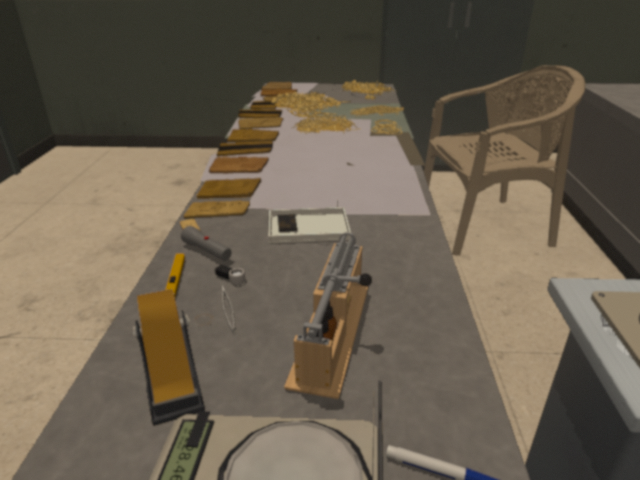

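View pics/wrist0.png

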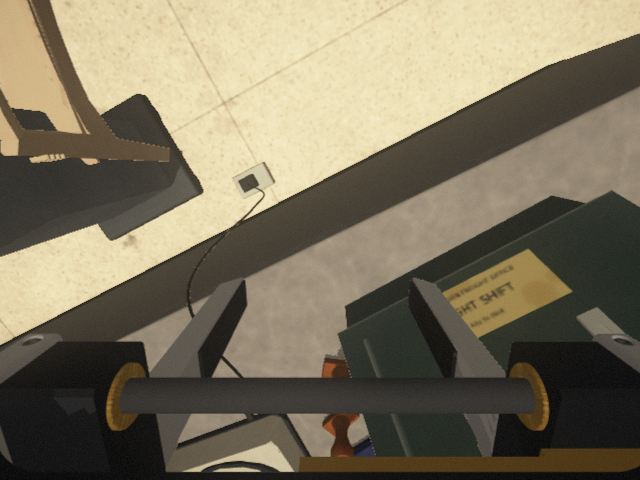

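The top view shows the carrier at about (258,250) with its bottle end to the left (world +y). The knob is at (251,268), pointing towards the robot. The tray is at (415,222) with the stone at (415,201). Next I'll measure them.

```bash
python3 - <<'E'
from h import *
d=load('top0'); P=cloud(d); img=d['img']
print('bench z', np.median(P[150:180,340:370,2]))
c=img[200:300,170:350]; cv2.imwrite('pics/c0.png',cv2.resize(c[:,:,::-1],None,fx=4,fy=4,interpolation=cv2.INTER_CUBIC))
c=img[170:280,370:460]; cv2.imwrite('pics/t0.png',cv2.resize(c[:,:,::-1],None,fx=5,fy=5,interpolation=cv2.INTER_CUBIC))
# rod-height points
m=np.zeros((480,640),bool); m[205:290,175:340]=1
for lo,hi in [(0.004,0.03),(0.05,0.08),(0.08,0.093),(0.1,0.12)]:
    q=P[m&(P[...,2]>lo)&(P[...,2]<hi)]
    if len(q)<5: continue
    r=cv2.minAreaRect(q[:,:2].astype(np.float32)*1000); print(lo,hi,len(q),r)
q=P[m&(P[...,2]>0.003)]
r=cv2.minAreaRect(q[:,:2].astype(np.float32)*1000); print('all',r, np.percentile(q[:,2],[50,99,100]))
E
```

```text
bench z 0.0009277931431990183
0.004 0.03 1745 ((553.2007446289062, 15.112716674804688), (356.0480041503906, 183.55508422851562), 89.62933349609375)
0.05 0.08 602 ((543.7598876953125, 7.5518798828125), (252.20355224609375, 49.28208541870117), 79.38285827636719)
0.08 0.093 1136 ((544.0090942382812, 8.413642883300781), (253.8428955078125, 49.719825744628906), 79.46086120605469)
0.1 0.12 1126 ((522.896240234375, 15.724067687988281), (247.69375610351562, 70.54476928710938), 78.6915283203125)
all ((527.2813110351562, 15.00390625), (357.0410461425781, 235.20433044433594), 89.8105697631836) [0.0534282  0.75226954 1.09348175]
```

```bash
python3 - <<'E'
from h import *
d=load('side0'); img=d['img']
c=img[220:400,260:400]; cv2.imwrite('pics/s0.png',cv2.resize(c[:,:,::-1],None,fx=3.3,fy=3.3,interpolation=cv2.INTER_CUBIC))
E
```

```text
(no output)
```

View pics/c0.png

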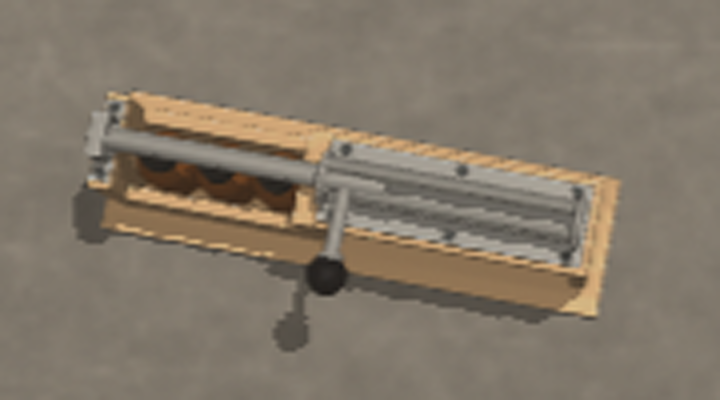

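View pics/t0.png

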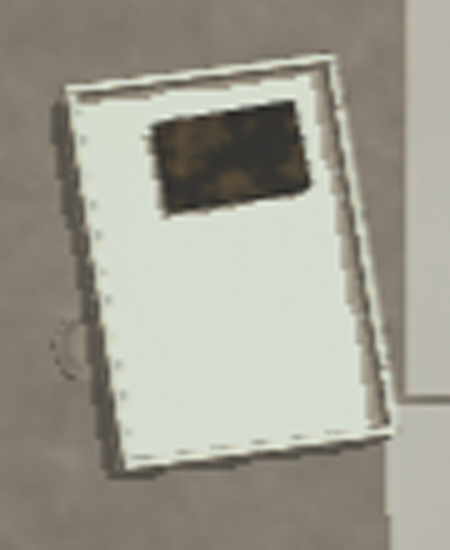

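View pics/s0.png

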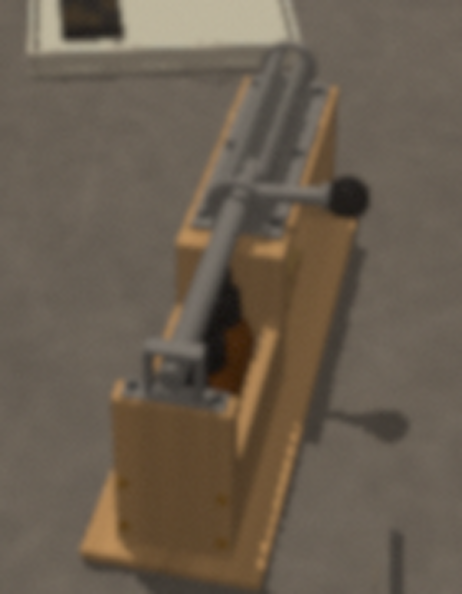

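```bash
python3 - <<'E'
from h import *
d=load('top0'); P=cloud(d); img=d['img']; s=load('side0'); S=cloud(s)
g=cv2.cvtColor(img,cv2.COLOR_RGB2GRAY)
def blob(d,roi,thr):
    g=cv2.cvtColor(d['img'],cv2.COLOR_RGB2GRAY); m=np.zeros_like(g); u0,v0,u1,v1=roi; m[v0:v1,u0:u1]=(g[v0:v1,u0:u1]<thr)
    m=cv2.morphologyEx(m,cv2.MORPH_OPEN,np.ones((3,3),np.uint8))
    n,l,st,c=cv2.connectedComponentsWithStats(m); i=1+np.argmax(st[1:,4]); return c[i],st[i]
k,st=blob(d,(243,258,262,278),60); print('knob top',k,st,onz(d,*k,0.1),dep(d,*k))
k2,st=blob(s,(355,270,378,290),50); print('knob side',k2,st,dep(s,*k2), onz(s,*k2,.1))
o1,r1=ray(d,*k);o2,r2=ray(s,*k2)
t=np.linalg.lstsq(np.stack([r1,-r2],1),o2-o1,rcond=None)[0]; print('tri',o1+r1*t[0],o2+r2*t[1])
yaw=np.deg2rad(-10.6)
for nm,D,C,roi in [('top',d,P,(175,205,340,290)),('side',s,S,(260,220,400,400))]:
    m=np.zeros((480,640),bool); m[roi[1]:roi[3],roi[0]:roi[2]]=1
    q=C[m&(C[...,2]>0.08)&(C[...,2]<0.09)]
    print(nm,len(q),cv2.minAreaRect(q[:,:2].astype(np.float32)*1000))
    q=C[m&(C[...,2]>0.06)&(C[...,2]<0.125)&(C[...,0]<0.7)]
    print(nm,len(q),cv2.minAreaRect(q[:,:2].astype(np.float32)*1000))
# tray
hsv=cv2.cvtColor(img,cv2.COLOR_RGB2HSV)
for lo,hi in[(0.012,0.022),(0.003,0.022)]:
    m=np.zeros((480,640),bool); m[170:280,370:450]=1
    q=P[m&(P[...,2]>lo)&(P[...,2]<hi)]; print('tray',len(q),cv2.minAreaRect(q[:,:2].astype(np.float32)*1000))
m=np.zeros(g.shape,np.uint8); m[170:280,370:449]=(g[170:280,370:449]>165)
c=max(cv2.findContours(m,0,2)[0],key=cv2.contourArea)
w=np.array([onz(d,*p[0],0.018)[:2] for p in c],np.float32)*1000; print('tray col',cv2.minAreaRect(w))
m=np.zeros(g.shape,np.uint8); m[185:220,395:436]=(g[185:220,395:436]<110)
c=max(cv2.findContours(m,0,2)[0],key=cv2.contourArea)
w=np.array([onz(d,*p[0],0.015)[:2] for p in c],np.float32)*1000; print('stone',cv2.minAreaRect(w))
m=np.zeros(g.shape,np.uint8); 
E
```

```text
knob top [250.9625 268.5   ] [246 264  11  10  80] [0.49689461 0.01554456 0.1       ] [0.49585648 0.01413039 0.11177226]
knob side [365.02803738 279.6635514 ] [360 274  11  12 107] [0.49812043 0.02141877 0.10914554] [0.49731872 0.00818602 0.1       ]
tri [0.49649573 0.01500119 0.10452326] [0.49772327 0.01486344 0.10461496]
top 889 ((544.0090942382812, 8.413642883300781), (253.8428955078125, 49.719825744628906), 79.46086120605469)
top 2541 ((527.9161987304688, 11.294647216796875), (253.95201110839844, 82.15449523925781), 79.5667495727539)
side 1238 ((545.4707641601562, 8.886680603027344), (254.41419982910156, 49.09996032714844), 79.42174530029297)
side 3919 ((540.4793701171875, 62.13794708251953), (362.86572265625, 99.3502426147461), 87.90313720703125)
tray 1088 ((604.6696166992188, -328.45477294921875), (169.9637908935547, 121.19755554199219), 7.071617126464844)
tray 4278 ((602.2640991210938, -319.0702819824219), (176.0839080810547, 245.38121032714844), 88.77457427978516)
tray col ((604.9237060546875, -329.10009765625), (168.84275817871094, 119.68914031982422), 7.14042854309082)
stone ((650.1407470703125, -331.33837890625), (40.9533805847168, 65.4821548461914), 9.465630531311035)
```

```bash
cat >> h.py <<'E'
CA=np.deg2rad(-10.55); CO=np.array([.5575,.0774,0])
def carr(x,y,z): return CO+Ro.from_euler('z',CA).apply([x,y,z])
def plan(p,ang=None,pinch=False,base=None):
    "slide/turn to bring TCP (or grasp point) to p; ang = world angle (deg) of tool y"
    s=sense(); R=Ro.from_quat(s['eef_rot']).as_matrix(); p=np.array(p,float)
    if pinch: p=p+R[:,2]*robot.pinch_z
    sl=R.T@(p-s['eef_pos']); a=np.rad2deg(np.arctan2(R[1,1],R[0,1]))
    t=None if ang is None else -np.deg2rad((ang-a+90)%180-90)
    print('t',round(s['clock'],2),'tcp',s['eef_pos'].round(4),'ytool',a.round(2),'tilt',R[:,2].round(4),'F',s['contact_force'].round(1),'gap',round(s['finger_gap'],4),'\n slide',sl.round(4),'turn',t)
E
python3 - <<'E'
from h import *
k=(.497,.016,.0); plan((.497,.016,.15),79.45)
E
```

```text
t 0.15 tcp [0.2923 0.58   0.2048] ytool 63.25 tilt [-6.0e-04 -1.3e-03 -1.0e+00] F [-0.7 -0.2  0.4] gap 0.094 
 slide [-0.4366 -0.4115  0.0554] turn -0.28265972244599347
```

{"api": "carry_out", "payload": {"targets": [{"fingers": 0.06, "slide": [-0.437, -0.411, 0.0], "turn": -0.283}, {"fingers": 0.06, "slide": [-0.437, -0.411, 0.0], "turn": -0.283}, {"fingers": 0.06, "slide": [-0.437, -0.411, 0.0], "turn": -0.283}, {"fingers": 0.06, "slide": [-0.437, -0.411, 0.0], "turn": -0.283}, {"fingers": 0.06, "slide": [-0.437, -0.411, 0.0], "turn": -0.283}], "grip_force": 15}}

```text
clock: 0.57
eef_pos: [0.364, 0.3827, 0.2053]
eef_rot: [0.092, 0.996, -0.0, -0.0]
contact_force: [0.5, -0.4, 0.6]
finger_gap: 0.0638
```

```bash
python3 - <<'E'
from h import *
plan((.497,.016,.17),79.45)
E
```

```text
t 0.57 tcp [0.364  0.3827 0.2053] ytool 79.49 tilt [-2.e-04 -3.e-04 -1.e+00] F [ 0.5 -0.4  0.6] gap 0.0638 
 slide [-0.1976 -0.3363  0.0354] turn 0.0007370014050615667
```

{"api": "carry_out", "payload": {"targets": [{"fingers": 0.06, "slide": [-0.197, -0.336, 0.0], "turn": 0}, {"fingers": 0.06, "slide": [-0.197, -0.336, 0.0], "turn": 0}, {"fingers": 0.06, "slide": [-0.197, -0.336, 0.0], "turn": 0}, {"fingers": 0.06, "slide": [-0.197, -0.336, 0.0], "turn": 0}, {"fingers": 0.06, "slide": [-0.197, -0.336, 0.0], "turn": 0}]}}

```text
clock: 0.98
eef_pos: [0.4347, 0.1868, 0.2055]
eef_rot: [0.092, 0.996, 0.0, 0.0]
contact_force: [1.1, 0.4, 0.5]
finger_gap: 0.0596
```

```bash
python3 - <<'E'
from h import *
plan((.497,.016,.17),79.45)
E
```

```text
t 0.98 tcp [0.4347 0.1868 0.2055] ytool 79.48 tilt [ 0.  0. -1.] F [1.1 0.4 0.5] gap 0.0596 
 slide [-0.0924 -0.1565  0.0355] turn 0.0005270122722811808
```

{"api": "carry_out", "payload": {"targets": [{"fingers": 0.06, "slide": [-0.092, -0.156, 0.035], "turn": 0}, {"fingers": 0.06, "slide": [-0.092, -0.156, 0.035], "turn": 0}, {"fingers": 0.06, "slide": [-0.092, -0.156, 0.035], "turn": 0}, {"fingers": 0.06, "slide": [-0.092, -0.156, 0.035], "turn": 0}, {"fingers": 0.06, "slide": [-0.092, -0.156, 0.035], "turn": 0}]}}

```text
clock: 1.4
eef_pos: [0.4972, 0.0122, 0.1696]
eef_rot: [0.095, 0.995, -0.001, -0.0]
contact_force: [0.5, -1.0, -0.7]
finger_gap: 0.0599
```

```bash
python3 - <<'E'
from h import *
d=snap('wrist','w1'); plan((.497,.016,.17),79.45)
E
```

```text
t 1.45 tcp [0.4977 0.0105 0.1693] ytool 78.93 tilt [-3.e-04 -4.e-03 -1.e+00] F [ 0.7 -1.9  0.2] gap 0.0598 
 slide [ 0.0018  0.0052 -0.0007] turn -0.009061578626080929
```

View pics/w1.png

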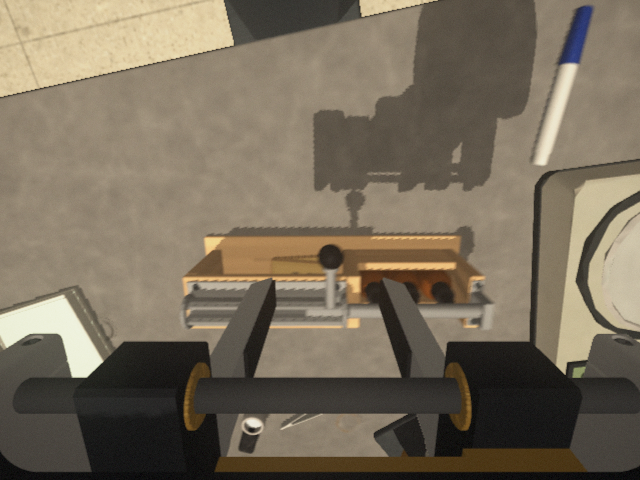

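The wrist view shows the knob at about (330,257), between the fingers. The bottles are at (375–443,292). The arm is still settling, so I'll measure the knob from here.

```bash
python3 - <<'E'
from h import *
d=load('w1'); g=cv2.cvtColor(d['img'],cv2.COLOR_RGB2GRAY)
m=np.zeros_like(g); m[240:275,312:350]=g[240:275,312:350]<55
n,l,st,c=cv2.connectedComponentsWithStats(m); i=1+np.argmax(st[1:,4]); print(c[i],st[i])
print(onz(d,*c[i],.1), dep(d,*c[i]))
E
```

```text
[330.53225806 256.46313364] [319 245  24  24 434]
[0.50002107 0.01401353 0.1       ] [0.49563229 0.0147447  0.11314971]
```

{"api": "carry_out", "payload": {"targets": [{"fingers": 0.05, "slide": [0, 0, 0], "turn": 0}, {"fingers": 0.05, "slide": [0, 0, 0], "turn": 0}]}}

```text
clock: 1.62
eef_pos: [0.496, 0.0194, 0.1703]
eef_rot: [0.092, 0.996, 0.0, -0.0]
contact_force: [-0.2, 0.5, -0.6]
finger_gap: 0.0513
```

```bash
python3 - <<'E'
from h import *
d=snap('wrist','w2'); plan((.497,.016,.17),79.45)
g=cv2.cvtColor(d['img'],cv2.COLOR_RGB2GRAY); d=load('w2')
m=np.zeros_like(g); m[240:275,312:350]=g[240:275,312:350]<55
n,l,st,c=cv2.connectedComponentsWithStats(m); i=1+np.argmax(st[1:,4]); print(c[i],st[i])
print(onz(d,*c[i],.1), dep(d,*c[i]), carr(-48e-3,-.07,.1))
E
```

```text
t 1.67 tcp [0.496  0.0203 0.1705] ytool 79.58 tilt [-5.0e-04  1.1e-03 -1.0e+00] F [-0.7 -0.  -0.7] gap 0.0499 
 slide [-0.0017 -0.004   0.0005] turn 0.002210142770210541
[323.11304348 258.45217391] [312 247  24  24 460]
[0.49956298 0.01548205 0.1       ] [0.49550387 0.01637135 0.11209267] [0.49749487 0.0173718  0.1       ]
```

{"api": "carry_out", "payload": {"targets": [{"fingers": 0.05, "slide": [0, 0, 0.02], "turn": 0}, {"fingers": 0.05, "slide": [0, 0, 0.035], "turn": 0}, {"fingers": 0.05, "slide": [0, 0, 0.04], "turn": 0}, {"fingers": 0.05, "slide": [0, 0, 0.04], "turn": 0}, {"fingers": 0.05, "slide": [0, 0, 0.04], "turn": 0}]}}

```text
clock: 2.08
eef_pos: [0.4965, 0.0198, 0.1308]
eef_rot: [0.091, 0.996, 0.0, 0.0]
contact_force: [0.7, -0.2, 0.2]
finger_gap: 0.05
```

```bash
python3 - <<'E'
from h import *
plan((.4965,.0155,.084),79.45)
E
```

```text
t 2.08 tcp [0.4965 0.0198 0.1308] ytool 79.58 tilt [ 1.e-04  4.e-04 -1.e+00] F [ 0.7 -0.2  0.2] gap 0.05 
 slide [-0.0008 -0.0042  0.0468] turn 0.0023460472855776756
```

{"api": "carry_out", "payload": {"targets": [{"fingers": 0.05, "slide": [-0.001, -0.004, 0.016], "turn": 0.002}, {"fingers": 0.05, "slide": [-0.001, -0.004, 0.032], "turn": 0.002}, {"fingers": 0.05, "slide": [-0.001, -0.004, 0.046], "turn": 0.002}, {"fingers": 0.05, "slide": [-0.001, -0.004, 0.046], "turn": 0.002}, {"fingers": 0.05, "slide": [-0.001, -0.004, 0.046], "turn": 0.002}]}}

```text
clock: 2.5
eef_pos: [0.4968, 0.0149, 0.0849]
eef_rot: [0.092, 0.996, 0.0, -0.0]
contact_force: [-0.4, 0.5, -0.2]
finger_gap: 0.0499
```

```bash
python3 - <<'E'
from h import *
snap('wrist','w3'); snap('side','s3')
plan((.4965,.0155,.084),79.45)
E
```

```text
t 2.6 tcp [0.4976 0.0148 0.0856] ytool 79.37 tilt [ 1.9e-03  3.0e-04 -1.0e+00] F [-0.3  0.1  0.3] gap 0.0499 
 slide [0.0012 0.0005 0.0016] turn -0.0013276935697805552
```

View pics/w3.png

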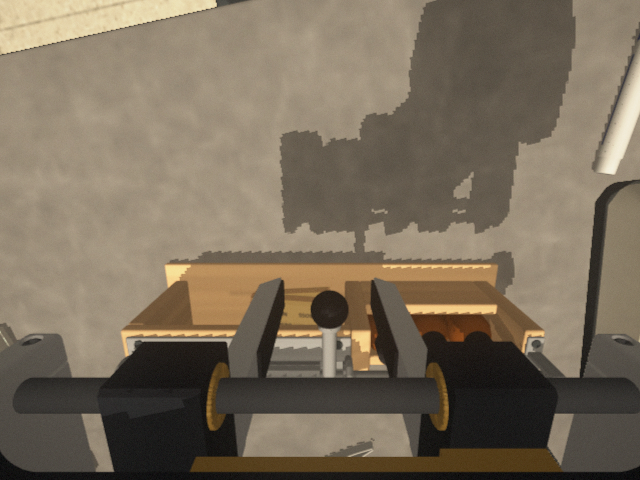

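The knob at (330,310) is centred between the two pads, at about (280,…) and (377,…). I'll close on it.

{"api": "carry_out", "payload": {"targets": [{"fingers": 0.015, "slide": [0, 0, 0.0], "turn": 0}, {"fingers": 0.015, "slide": [0, 0, 0.0], "turn": 0}, {"fingers": 0.015, "slide": [0, 0, 0], "turn": 0}, {"fingers": 0.015, "slide": [0, 0, 0], "turn": 0}, {"fingers": 0.015, "slide": [0, 0, 0], "turn": 0}], "grip_force": 12}}

```text
clock: 3.02
eef_pos: [0.4969, 0.0147, 0.0847]
eef_rot: [0.093, 0.996, 0.0, 0.0]
contact_force: [0.8, 1.9, 0.5]
finger_gap: 0.0199
```

```bash
python3 - <<'E'
from h import *
plan((.4965,.0155,.084),79.45)
snap('wrist','w4')
E
```

```text
t 3.02 tcp [0.4969 0.0147 0.0847] ytool 79.35 tilt [ 6.e-04  4.e-04 -1.e+00] F [0.8 1.9 0.5] gap 0.0199 
 slide [0.0006 0.0007 0.0007] turn -0.0017056441558986025
```

View pics/w4.png

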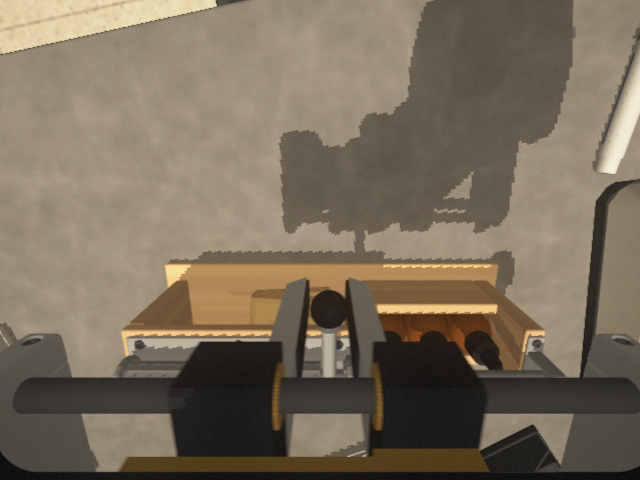

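{"api": "carry_out", "payload": {"targets": [{"fingers": 0.015, "slide": [-0.0015, 0, -0.0085], "turn": 0}, {"fingers": 0.015, "slide": [-0.004, 0, -0.0155], "turn": 0}, {"fingers": 0.015, "slide": [-0.007, 0, -0.022], "turn": 0}, {"fingers": 0.015, "slide": [-0.0115, 0, -0.0275], "turn": 0}, {"fingers": 0.015, "slide": [-0.0165, 0, -0.0325], "turn": 0}]}}

```text
clock: 3.48
eef_pos: [0.5124, 0.0118, 0.1177]
eef_rot: [0.093, 0.996, 0.0, -0.001]
contact_force: [-1.0, 2.5, -1.3]
finger_gap: 0.0191
```

```bash
python3 - <<'E'
from h import *
plan((.4965,.0155,.084),79.45)
E
```

```text
t 3.48 tcp [0.5124 0.0118 0.1177] ytool 79.37 tilt [-1.5e-03  5.0e-04 -1.0e+00] F [-1.   2.5 -1.3] gap 0.0191 
 slide [0.0163 0.0006 0.0337] turn -0.0013679095063209037
```

```bash
python3 - <<'E'
from h import *
snap('wrist','w5'); snap('side','s5')
d=load('s5'); c=d['img'][180:340,270:430]; cv2.imwrite('pics/s5c.png',cv2.resize(c[:,:,::-1],None,fx=3.5,fy=3.5))
E
```

```text
(no output)
```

View pics/w5.png

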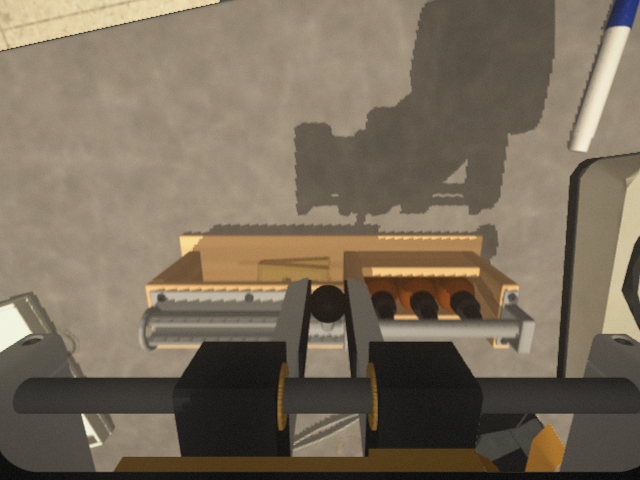

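View pics/s5c.png

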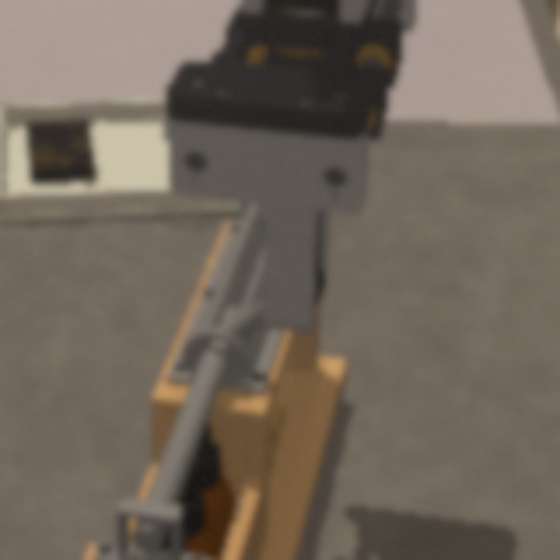

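```bash
python3 - <<'E'
from h import *
for f in ['w3','w4','w5']:
    d=load(f); g=d['img'].max(2)
    m=np.zeros_like(g); m[275:335,305:350]=g[275:335,305:350]<50
    m=cv2.morphologyEx(m,cv2.MORPH_OPEN,np.ones((5,5),np.uint8))
    n,l,st,c=cv2.connectedComponentsWithStats(m); i=1+np.argmax(st[1:,4])
    q=cloud(d)[l==i]; z=d['depth'][l==i]
    # sphere fit r=10mm
    from scipy.optimize import least_squares
    q=q[np.abs(z-np.median(z))<.012]
    r=least_squares(lambda c_:np.linalg.norm(q-c_,axis=1)-.01,q.mean(0)-[0,0,.01],loss='soft_l1',f_scale=.001)
    R=Ro.from_quat(d['eef_rot']).as_matrix()
    print(f,st[i],'sphere',r.x.round(4),'in tool',(R.T@(r.x-d['eef_pos'])).round(4),'cost',r.cost)
E
```

```text
w3 [311 291  37  37 981] sphere [0.4986 0.0156 0.1036] in tool [-0.0016  0.001  -0.0187] cost 9.253119277943162e-05
w4 [ 311  291   39   37 1134] sphere [0.4985 0.015  0.1037] in tool [-0.0015  0.0006 -0.0189] cost 0.0003061506334035429
w5 [ 305  286   45   36 1262] sphere [0.5122 0.012  0.1338] in tool [ 0.0003  0.0001 -0.0161] cost 0.0007558805145374088
```

{"api": "carry_out", "payload": {"targets": [{"fingers": 0.015, "slide": [-0.008, 0, -0.007], "turn": 0}, {"fingers": 0.015, "slide": [-0.0145, 0, -0.0105], "turn": 0}, {"fingers": 0.015, "slide": [-0.0215, 0, -0.013], "turn": 0}, {"fingers": 0.015, "slide": [-0.0285, 0, -0.0145], "turn": 0}, {"fingers": 0.015, "slide": [-0.034, 0, -0.0145], "turn": 0}]}}

```text
clock: 4.0
eef_pos: [0.5477, 0.005, 0.132]
eef_rot: [0.093, 0.996, 0.0, 0.001]
contact_force: [-1.0, 3.1, 4.0]
finger_gap: 0.019
```

{"api": "carry_out", "payload": {"targets": [{"fingers": 0.015, "slide": [0, 0, 0], "turn": 0}]}}

```text
clock: 4.08
eef_pos: [0.5488, 0.0048, 0.1318]
eef_rot: [0.093, 0.996, 0.0, 0.002]
contact_force: [0.6, 1.7, 4.7]
finger_gap: 0.0188
```

```bash
cat >> h.py <<'E'
from scipy.optimize import least_squares
def knob(f,roi=(305,275,350,335)):
    d=load(f); g=d['img'].max(2); u0,v0,u1,v1=roi
    m=np.zeros_like(g); m[v0:v1,u0:u1]=g[v0:v1,u0:u1]<50
    m=cv2.morphologyEx(m,cv2.MORPH_OPEN,np.ones((5,5),np.uint8))
    n,l,st,c=cv2.connectedComponentsWithStats(m); i=1+np.argmax(st[1:,4])
    q=cloud(d)[l==i]; z=d['depth'][l==i]
    q=q[np.abs(z-np.median(z))<.012]
    r=least_squares(lambda c_:np.linalg.norm(q-c_,axis=1)-.01,q.mean(0)-[0,0,.01],loss='soft_l1',f_scale=.001)
    R=Ro.from_quat(d['eef_rot']).as_matrix()
    pc=Ro.from_euler('z',-CA).apply(r.x-CO)
    print(f,st[i],'sphere',r.x.round(4),'in tool',(R.T@(r.x-d['eef_pos'])).round(4),'carrier',pc.round(4),'theta',np.arctan2(pc[2]-.1,-pc[0]))
E
python3 - <<'E'
from h import *
snap('wrist','w6'); knob('w6'); plan(carr(0,-.07,.13),79.45)
E
```

```text
w6 [ 305  276   45   42 1341] sphere [0.5434 0.0058 0.1477] in tool [ 0.0054  0.     -0.0159] carrier [-0.0008 -0.073   0.1477] theta 1.5548630322616483
t 4.13 tcp [0.5483 0.0049 0.1318] ytool 79.33 tilt [ 0.0031 -0.     -1.    ] F [1.3 1.8 4.5] gap 0.0187 
 slide [0.0042 0.0029 0.0017] turn -0.002098222909881712
```

View pics/w6.png

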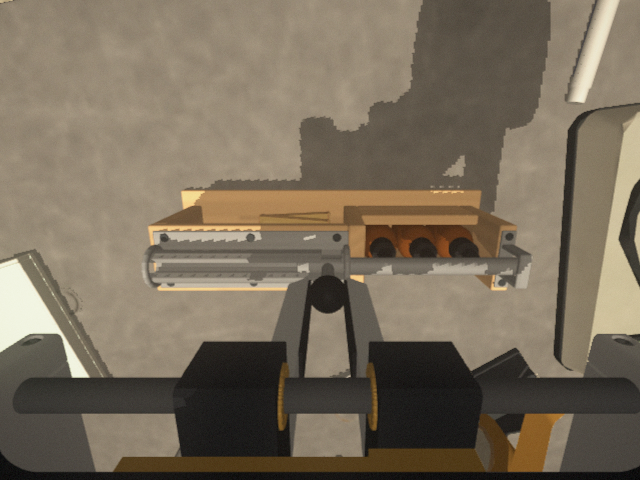

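{"api": "carry_out", "payload": {"targets": [{"fingers": 0.015, "slide": [0.001, -0.01, 0], "turn": 0}, {"fingers": 0.015, "slide": [0.001, -0.025, 0], "turn": 0}, {"fingers": 0.015, "slide": [0.001, -0.04, 0], "turn": 0}, {"fingers": 0.015, "slide": [0.001, -0.055, 0], "turn": 0}, {"fingers": 0.015, "slide": [0.001, -0.07, 0], "turn": 0}]}}

```text
clock: 4.55
eef_pos: [0.533, -0.0635, 0.1316]
eef_rot: [0.092, 0.996, 0.0, 0.001]
contact_force: [0.7, 3.4, 2.4]
finger_gap: 0.0187
```

```bash
python3 - <<'E'
from h import *
snap('wrist','w7'); knob('w7'); plan(carr(0,-.181,.13),79.45)
E
```

```text
w7 [ 305  275   45   44 1351] sphere [ 0.5276 -0.0624  0.1474] in tool [ 0.0055  0.0001 -0.0158] carrier [-0.0038 -0.1429  0.1474] theta 1.491193078268704
t 4.6 tcp [ 0.532  -0.0679  0.1316] ytool 79.15 tilt [ 8.0e-04 -2.3e-03 -1.0e+00] F [-0.4 -0.5  2.6] gap 0.0185 
 slide [ 0.0014 -0.0335  0.0017] turn -0.005282247648109399
```

View pics/w7.png

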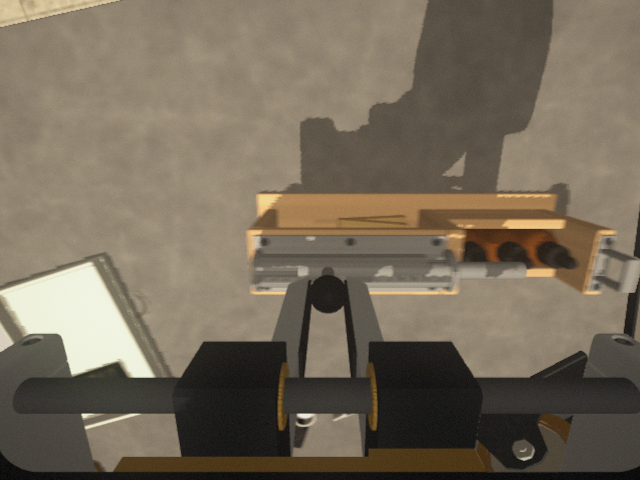

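The bolt slides with the knob: the rod end at about (525,270) is now over the middle bottle. About 37 mm remain.

{"api": "carry_out", "payload": {"targets": [{"fingers": 0.015, "slide": [-0.001, -0.012, 0], "turn": 0}, {"fingers": 0.015, "slide": [-0.001, -0.024, 0], "turn": 0}, {"fingers": 0.015, "slide": [-0.001, -0.034, 0], "turn": 0}, {"fingers": 0.015, "slide": [-0.001, -0.04, 0], "turn": 0}, {"fingers": 0.015, "slide": [-0.001, -0.04, 0], "turn": 0}]}}

```text
clock: 5.02
eef_pos: [0.5267, -0.0992, 0.1316]
eef_rot: [0.092, 0.996, 0.003, 0.0]
contact_force: [0.9, 11.3, 5.5]
finger_gap: 0.0189
```

{"api": "carry_out", "payload": {"targets": [{"fingers": 0.015, "slide": [0, 0, 0], "turn": 0}]}}

```text
clock: 5.1
eef_pos: [0.5267, -0.0992, 0.1316]
eef_rot: [0.092, 0.996, 0.002, 0.0]
contact_force: [0.7, 10.9, 4.2]
finger_gap: 0.019
```

```bash
python3 - <<'E'
from h import *
snap('wrist','w8'); knob('w8'); plan(carr(0,-.181,.13),79.45)
E
```

```text
w8 [ 305  275   45   43 1338] sphere [ 0.5214 -0.0977  0.1475] in tool [ 0.0055  0.0006 -0.0159] carrier [-0.0035 -0.1787  0.1475] theta 1.4981947411491299
t 5.15 tcp [ 0.5267 -0.0992  0.1316] ytool 79.48 tilt [ 8.0e-04  4.7e-03 -1.0e+00] F [ 0.9 10.6  5. ] gap 0.0185 
 slide [ 0.002  -0.0017  0.0016] turn 0.0005255530217728374
```

View pics/w8.png

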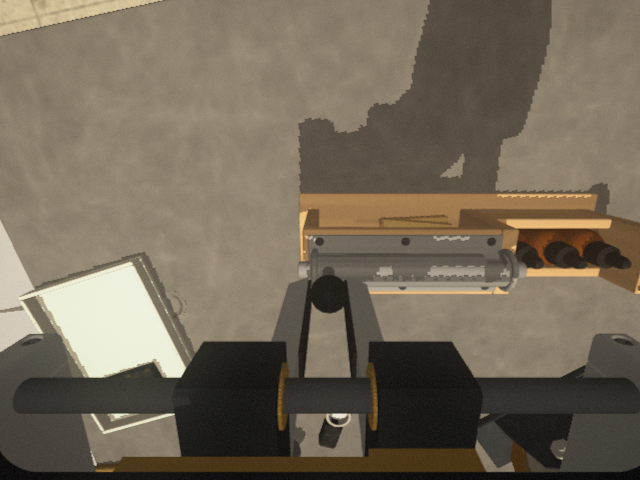

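{"api": "carry_out", "payload": {"targets": [{"fingers": 0.05, "slide": [0, 0.003, 0], "turn": 0}, {"fingers": 0.05, "slide": [0, 0.003, 0], "turn": 0}, {"fingers": 0.05, "slide": [0, 0.003, 0], "turn": 0}, {"fingers": 0.05, "slide": [0, 0.003, 0], "turn": 0}]}}

```text
clock: 5.48
eef_pos: [0.526, -0.1016, 0.1311]
eef_rot: [0.093, 0.996, -0.001, -0.0]
contact_force: [-0.5, -0.8, -0.7]
finger_gap: 0.0418
```

{"api": "carry_out", "payload": {"targets": [{"fingers": 0.06, "slide": [0, 0, -0.02], "turn": 0}, {"fingers": 0.06, "slide": [0, 0, -0.045], "turn": 0}, {"fingers": 0.06, "slide": [0, 0, -0.07], "turn": 0}, {"fingers": 0.06, "slide": [0, 0, -0.075], "turn": 0}, {"fingers": 0.06, "slide": [0, 0, -0.075], "turn": 0}]}}

```text
clock: 5.9
eef_pos: [0.5276, -0.1011, 0.2079]
eef_rot: [0.093, 0.996, -0.0, 0.002]
contact_force: [-0.2, 0.7, -1.0]
finger_gap: 0.0603
```

```bash
python3 - <<'E'
from h import *
snap('wrist','w9');snap('top','top9');snap('side','s9'); plan(carr(0,0,.15),-10.55); print(sense()['joints'].round(2))
d=load('top9'); c=d['img'][200:300,170:350]; cv2.imwrite('pics/c9.png',cv2.resize(c[:,:,::-1],None,fx=4,fy=4))
E
```

```text
t 6.05 tcp [ 0.5255 -0.1003  0.2052] ytool 79.33 tilt [-2.4e-03  1.0e-04 -1.0e+00] F [-0.4 -0.1  0.5] gap 0.06 
 slide [0.0013 0.1805 0.0551] turn 1.568744490594185
[ 0.15  0.46 -0.02  1.84  0.01  0.84  1.51]
```

View pics/w9.png

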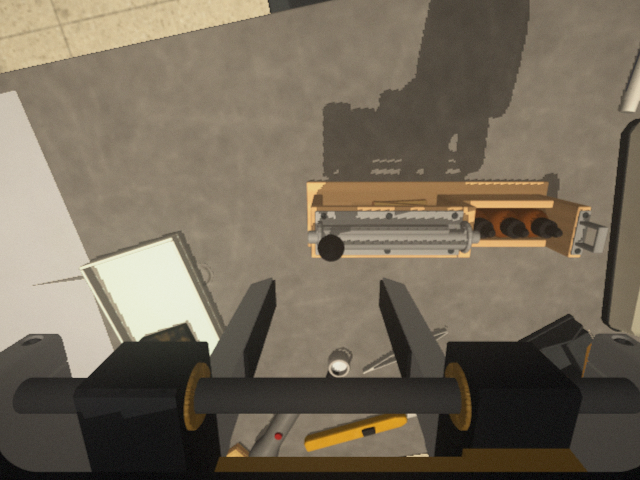

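View pics/c9.png

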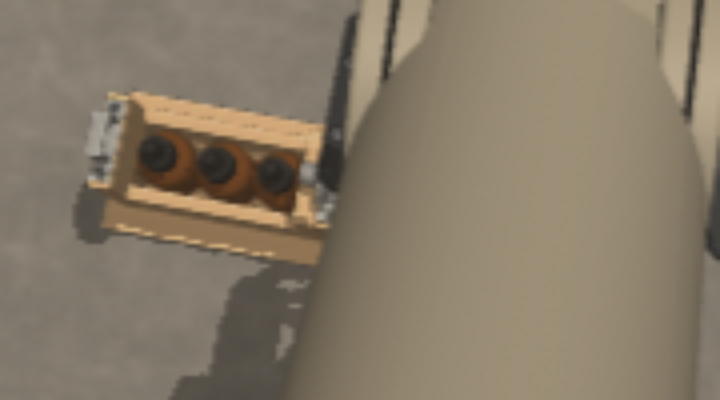

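The bolt is fully drawn: the rod is off all three bottles and the knob stands upright at (330,247). Next I'll measure the middle cap.

```bash
python3 - <<'E'
from h import *
def caps(f,roi,thr,z=.09):
    d=load(f); g=d['img'].max(2); u0,v0,u1,v1=roi
    m=np.zeros_like(g); m[v0:v1,u0:u1]=g[v0:v1,u0:u1]<thr
    n,l,st,c=cv2.connectedComponentsWithStats(m)
    C=cloud(d)
    for i in range(1,n):
        if st[i,4]>20:
            q=C[l==i]; hi=q[q[:,2]>np.percentile(q[:,2],60)]
            print(f,st[i],c[i].round(1),'cap top mean',np.median(hi,0).round(4),onz(d,*c[i],.08).round(4))
caps('w9',(474,205,565,245),60)
caps('top9',(200,225,246,255),60)
for f in ['w9','top9']:
    C=cloud(load(f)); m=(C[...,2]>.075)&(C[...,2]<.098)
    p=(C-CO)@Ro.from_euler('z',CA).as_matrix()
    m&=(abs(p[...,0])<.016)&(abs(p[...,1])<.043)
    q=p[m]; lab=np.round(q[:,1]/.0306)
    for k in (-1,0,1):
        a=q[lab==k]
        if len(a)>4: r=cv2.minEnclosingCircle(a[:,:2].astype(np.float32)*1000); print(f,k,len(a),a.mean(0).round(4),r)
print(carr(0,0,0))
E
```

```text
w9 [474 218  21  19 272] [483.7 226.8] cap top mean [0.5508 0.0439 0.0852] [0.5482 0.0436 0.08  ]
w9 [500 218  28  20 398] [513.2 227.5] cap top mean [0.5566 0.0737 0.0828] [0.554  0.0706 0.08  ]
w9 [531 218  31  19 433] [545.  227.5] cap top mean [0.5624 0.1039 0.0819] [0.5595 0.0998 0.08  ]
top9 [205 234   9   9  65] [209.  238.4] cap top mean [0.5611 0.1046 0.0869] [0.5598 0.1032 0.08  ]
top9 [219 237  10   9  66] [223.8 241. ] cap top mean [0.556  0.0753 0.0873] [0.5543 0.0734 0.08  ]
top9 [234 240  10   9  61] [238.6 243.6] cap top mean [0.5506 0.0452 0.0888] [0.5489 0.0436 0.08  ]
w9 -1 174 [ 0.0002 -0.0331  0.0831] ((1.1905066967010498, -32.82986831665039), 8.458183288574219)
w9 0 200 [ 0.0005 -0.0028  0.0825] ((1.0641288757324219, -1.3521655797958374), 8.218133926391602)
w9 1 217 [0.0007 0.0279 0.0823] ((0.8152354955673218, 28.737789154052734), 8.25902271270752)
top9 -1 45 [-0.0013 -0.0331  0.0821] ((-0.7205498814582825, -32.322227478027344), 8.32657527923584)
top9 0 47 [-0.0014 -0.0026  0.0819] ((-0.8102405667304993, -2.085160970687866), 8.50313949584961)
top9 1 44 [-0.0012  0.028   0.0823] ((-0.8293778896331787, 29.030874252319336), 8.410369873046875)
[0.5575 0.0774 0.    ]
```

{"api": "carry_out", "payload": {"targets": [{"fingers": 0.05, "slide": [0.001, 0.03, 0], "turn": 0.12}, {"fingers": 0.05, "slide": [0.001, 0.065, 0], "turn": 0.24}, {"fingers": 0.05, "slide": [0.001, 0.1, 0], "turn": 0.36}, {"fingers": 0.05, "slide": [0.001, 0.13, 0], "turn": 0.48}, {"fingers": 0.05, "slide": [0.001, 0.15, 0], "turn": 0.6}]}}

```text
clock: 6.47
eef_pos: [0.5526, 0.0513, 0.2047]
eef_rot: [0.384, 0.923, -0.0, -0.002]
contact_force: [0.1, 0.0, 0.6]
finger_gap: 0.0502
```

```bash
python3 - <<'E'
from h import *
plan((.557,.0752,.16),-10.55)
E
```

```text
t 6.47 tcp [0.5526 0.0513 0.2047] ytool 44.82 tilt [-0.0029  0.001  -1.    ] F [0.1 0.  0.6] gap 0.0502 
 slide [0.0137 0.0201 0.0447] turn 0.9664584585844899
```

{"api": "carry_out", "payload": {"targets": [{"fingers": 0.05, "slide": [0.014, 0.02, 0], "turn": 0.12}, {"fingers": 0.05, "slide": [0.014, 0.02, 0], "turn": 0.24}, {"fingers": 0.05, "slide": [0.014, 0.02, 0], "turn": 0.36}, {"fingers": 0.05, "slide": [0.014, 0.02, 0], "turn": 0.48}, {"fingers": 0.05, "slide": [0.014, 0.02, 0], "turn": 0.6}]}}

```text
clock: 6.88
eef_pos: [0.5565, 0.0715, 0.2047]
eef_rot: [0.641, 0.768, -0.001, -0.001]
contact_force: [0.4, -0.1, -0.5]
finger_gap: 0.0498
```

```bash
python3 - <<'E'
from h import *
plan((.557,.0752,.16),-10.55)
E
```

```text
t 6.88 tcp [0.5565 0.0715 0.2047] ytool 10.28 tilt [-0.0031 -0.0012 -1.    ] F [ 0.4 -0.1 -0.5] gap 0.0498 
 slide [0.0036 0.0013 0.0447] turn 0.36347467721518867
```

{"api": "carry_out", "payload": {"targets": [{"fingers": 0.05, "slide": [0.003, 0.001, 0.01], "turn": 0.12}, {"fingers": 0.05, "slide": [0.003, 0.001, 0.025], "turn": 0.24}, {"fingers": 0.05, "slide": [0.003, 0.001, 0.035], "turn": 0.34}, {"fingers": 0.05, "slide": [0.003, 0.001, 0.04], "turn": 0.363}, {"fingers": 0.05, "slide": [0.003, 0.001, 0.04], "turn": 0.363}]}}

```text
clock: 7.3
eef_pos: [0.5563, 0.0745, 0.1642]
eef_rot: [0.767, 0.642, -0.002, -0.001]
contact_force: [0.0, -1.0, 0.3]
finger_gap: 0.0501
```

{"api": "carry_out", "payload": {"targets": [{"fingers": 0.05, "slide": [0, 0, 0], "turn": 0}, {"fingers": 0.05, "slide": [0, 0, 0], "turn": 0}, {"fingers": 0.05, "slide": [0, 0, 0], "turn": 0}]}}

```text
clock: 7.55
eef_pos: [0.5584, 0.0746, 0.167]
eef_rot: [0.767, 0.642, 0.0, 0.0]
contact_force: [0.0, -0.2, -0.5]
finger_gap: 0.05
```

```bash
python3 - <<'E'
from h import *
snap('wrist','w10');plan((.557,.0752,.068),-10.55)
f='w10'
C=cloud(load(f)); m=(C[...,2]>.075)&(C[...,2]<.098)
p=(C-CO)@Ro.from_euler('z',CA).as_matrix()
m&=(abs(p[...,0])<.016)&(abs(p[...,1])<.043)
q=p[m]; lab=np.round(q[:,1]/.0306)
for k in (-1,0,1):
    a=q[lab==k]
    if len(a)>4: r=cv2.minEnclosingCircle(a[:,:2].astype(np.float32)*1000); print(f,k,len(a),a.mean(0).round(4),r)
E
```

```text
t 7.6 tcp [0.5584 0.0746 0.167 ] ytool -10.17 tilt [ 1.e-03  3.e-04 -1.e+00] F [ 0.7  0.4 -0.2] gap 0.0502 
 slide [ 0.0003 -0.0016  0.099 ] turn 0.00670155632402289
w10 -1 176 [ 0.0016 -0.0291  0.0833] ((1.4080406427383423, -29.954660415649414), 7.398553848266602)
w10 0 180 [0.0016 0.001  0.0833] ((1.9980154037475586, -0.715934693813324), 8.101914405822754)
w10 1 183 [0.0017 0.0308 0.0835] ((1.725620985031128, 29.727994918823242), 7.601809024810791)
```

View pics/w10.png

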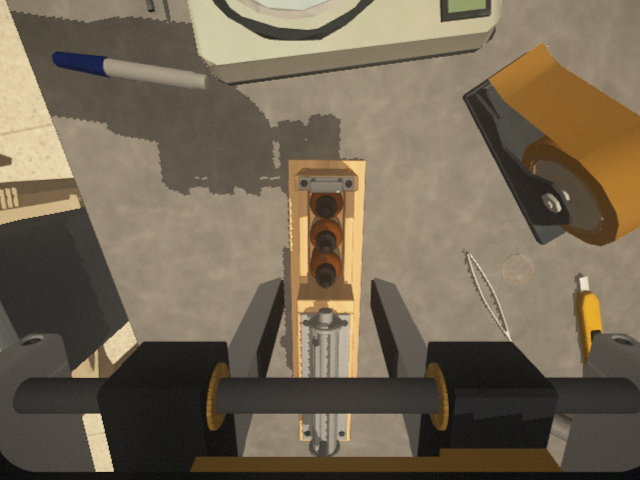

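{"api": "carry_out", "payload": {"targets": [{"fingers": 0.05, "slide": [0.0015, -0.0005, 0.015], "turn": 0.007}, {"fingers": 0.05, "slide": [0.0015, -0.0005, 0.035], "turn": 0.007}, {"fingers": 0.05, "slide": [0.0015, -0.0005, 0.05], "turn": 0.007}, {"fingers": 0.05, "slide": [0.0015, -0.0005, 0.06], "turn": 0.007}, {"fingers": 0.05, "slide": [0.0015, -0.0005, 0.06], "turn": 0.007}]}}

```text
clock: 8.02
eef_pos: [0.5566, 0.0762, 0.105]
eef_rot: [0.769, 0.639, -0.001, -0.001]
contact_force: [0.8, 0.7, 0.7]
finger_gap: 0.05
```

{"api": "carry_out", "payload": {"targets": [{"fingers": 0.05, "slide": [0, 0, 0], "turn": 0}, {"fingers": 0.05, "slide": [0, 0, 0], "turn": 0}]}}

```text
clock: 8.18
eef_pos: [0.5586, 0.0762, 0.1073]
eef_rot: [0.769, 0.639, 0.001, 0.0]
contact_force: [1.0, 0.7, 0.1]
finger_gap: 0.05
```

```bash
python3 - <<'E'
from h import *
snap('wrist','w11');snap('side','s11');plan((.5581,.0761,.068),-10.55)
d=load('s11'); c=d['img'][180:400,240:440]; cv2.imwrite('pics/s11c.png',cv2.resize(c[:,:,::-1],None,fx=2.7,fy=2.7))
E
```

```text
t 8.28 tcp [0.5586 0.0763 0.1075] ytool -10.6 tilt [ 1.9e-03  3.0e-04 -1.0e+00] F [ 0.3  1.1 -0. ] gap 0.0499 
 slide [-0.0003 -0.0005  0.0395] turn -0.0008409222303110767
```

View pics/w11.png

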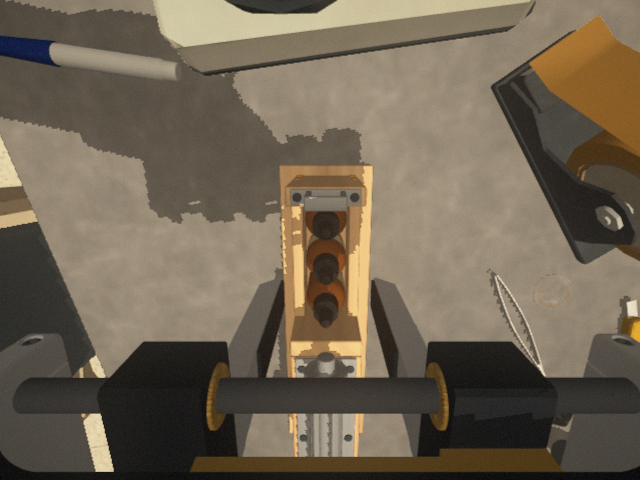

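View pics/s11c.png

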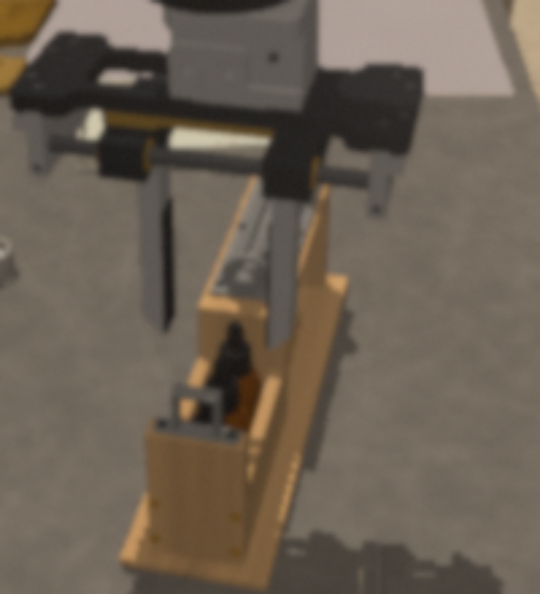

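The middle cap at (325,262) lies centred between the fingers. I'll descend.

{"api": "carry_out", "payload": {"targets": [{"fingers": 0.045, "slide": [0, -0.0005, 0.012], "turn": 0}, {"fingers": 0.045, "slide": [0, -0.0005, 0.025], "turn": 0}, {"fingers": 0.045, "slide": [0, -0.0005, 0.035], "turn": 0}, {"fingers": 0.045, "slide": [0, -0.0005, 0.0385], "turn": 0}, {"fingers": 0.045, "slide": [0, -0.0005, 0.0385], "turn": 0}]}}

```text
clock: 8.7
eef_pos: [0.5568, 0.0764, 0.0674]
eef_rot: [0.769, 0.639, -0.001, -0.0]
contact_force: [0.2, 0.2, 0.4]
finger_gap: 0.0453
```

{"api": "carry_out", "payload": {"targets": [{"fingers": 0.045, "slide": [0, 0, 0], "turn": 0}, {"fingers": 0.045, "slide": [0, 0, 0], "turn": 0}]}}

```text
clock: 8.87
eef_pos: [0.5578, 0.0764, 0.0685]
eef_rot: [0.769, 0.639, 0.0, 0.0]
contact_force: [0.2, -0.4, 0.4]
finger_gap: 0.0453
```

```bash
python3 - <<'E'
from h import *
snap('wrist','w12');snap('side','s12');plan((.5581,.0761,.068),-10.55)
d=load('s12'); c=d['img'][200:380,270:400]; cv2.imwrite('pics/s12c.png',cv2.resize(c[:,:,::-1],None,fx=3.3,fy=3.3))
E
```

```text
t 8.97 tcp [0.5577 0.0765 0.0686] ytool -10.6 tilt [ 1.e-03  2.e-04 -1.e+00] F [-0.1  0.4 -0.9] gap 0.0453 
 slide [-0.0003  0.0004  0.0006] turn -0.0008965371842555246
```

View pics/w12.png

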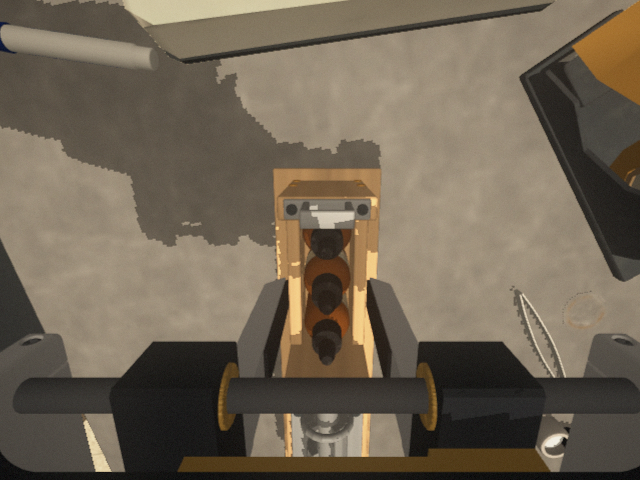

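View pics/s12c.png

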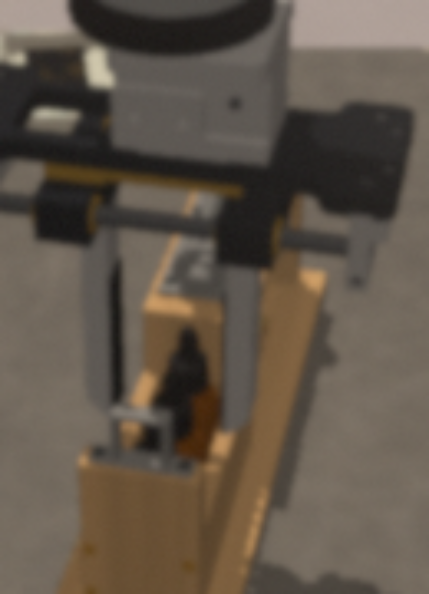

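```bash
python3 - <<'E'
from h import *
for f in ['w12','w11','w9','top9']:
    C=cloud(load(f)); p=(C-CO)@Ro.from_euler('z',CA).as_matrix()
    for z in np.arange(.056,.094,.004):
        m=(abs(p[...,2]-z)<.002)&(abs(p[...,0])<.0155)&(abs(p[...,1]+.001)<.013)
        q=p[m]
        if len(q)>2: print(f,round(z,3),len(q),'x',np.percentile(q[:,0],[2,98]).round(4),'y',np.percentile(q[:,1],[2,98]).round(4))
E
```

```text
w12 0.056 421 x [-0.0096  0.0132] y [-0.0062  0.011 ]
w12 0.06 34 x [-0.007   0.0101] y [0.0007 0.0082]
w12 0.064 85 x [-0.0069  0.01  ] y [0.0008 0.0082]
w12 0.068 84 x [-0.0068  0.0098] y [0.0011 0.0083]
w12 0.072 234 x [-0.007   0.0099] y [-0.0066  0.0079]
w12 0.076 265 x [-0.0062  0.0087] y [-0.0059  0.0068]
w12 0.08 58 x [-0.0029  0.0057] y [0.0009 0.004 ]
w12 0.084 77 x [-0.0028  0.0057] y [-0.0019  0.0039]
w12 0.088 175 x [-0.0022  0.0051] y [-0.0033  0.0033]
w12 0.092 16 x [-0.001   0.0032] y [-0.0028  0.0022]
w11 0.056 293 x [-0.01    0.0133] y [-0.0058  0.0111]
w11 0.06 20 x [-0.0066  0.0098] y [0.0023 0.0082]
w11 0.064 49 x [-0.0067  0.0093] y [0.0027 0.0083]
w11 0.068 52 x [-0.0066  0.0098] y [0.0023 0.0085]
w11 0.072 151 x [-0.0071  0.0097] y [-0.007  0.008]
w11 0.076 186 x [-0.0057  0.0086] y [-0.0063  0.0071]
w11 0.08 40 x [-0.0029  0.0063] y [-0.001   0.0041]
w11 0.084 45 x [-0.0029  0.0055] y [-0.0002  0.0036]
w11 0.088 114 x [-0.0021  0.0055] y [-0.0034  0.0031]
w11 0.092 12 x [-0.0002  0.0034] y [-0.0019  0.0017]
w9 0.056 192 x [-0.0102  0.0132] y [-0.0126  0.008 ]
[... 246 characters left out ...]
.0088  0.0051]
w9 0.08 25 x [-0.0029  0.0053] y [-0.0054  0.0003]
w9 0.084 32 x [-0.003   0.0049] y [-0.0053  0.0006]
w9 0.088 55 x [-0.0024  0.0046] y [-0.0048  0.0022]
w9 0.092 19 x [-0.0006  0.0038] y [-0.0039  0.002 ]
top9 0.056 34 x [-0.0121  0.0116] y [-0.0122  0.0071]
top9 0.06 8 x [-0.0084  0.0055] y [-0.0121 -0.009 ]
top9 0.064 4 x [-0.0094  0.0004] y [-0.0099 -0.0002]
top9 0.068 7 x [-0.0091  0.0059] y [-0.0107 -0.0047]
top9 0.072 10 x [-0.0094  0.008 ] y [-0.0095  0.0054]
top9 0.076 25 x [-0.0082  0.0065] y [-0.0093  0.0065]
top9 0.08 10 x [-0.0054  0.0054] y [-0.0098  0.003 ]
top9 0.088 8 x [-0.0038  0.0024] y [-0.006   0.0021]
top9 0.092 7 x [-0.0036  0.0012] y [-0.005  -0.0001]
```

{"api": "carry_out", "payload": {"targets": [{"fingers": 0.045, "slide": [0, 0.0008, 0.003], "turn": 0}, {"fingers": 0.045, "slide": [0, 0.0008, 0.006], "turn": 0}, {"fingers": 0.03, "slide": [0, 0.0008, 0.006], "turn": 0}, {"fingers": 0.014, "slide": [0, 0.0008, 0.006], "turn": 0}, {"fingers": 0.014, "slide": [0, 0.0008, 0.006], "turn": 0}], "grip_force": 20}}

```text
clock: 9.38
eef_pos: [0.558, 0.0762, 0.0619]
eef_rot: [0.769, 0.639, -0.0, -0.0]
contact_force: [-0.5, -0.3, 0.4]
finger_gap: 0.0287
```

{"api": "carry_out", "payload": {"targets": [{"fingers": 0.014, "slide": [0, 0, 0], "turn": 0}, {"fingers": 0.014, "slide": [0, 0, 0], "turn": 0}, {"fingers": 0.014, "slide": [0, 0, 0], "turn": 0}]}}

```text
clock: 9.63
eef_pos: [0.558, 0.0763, 0.0619]
eef_rot: [0.769, 0.639, -0.0, -0.0]
contact_force: [-0.6, 0.9, -0.4]
finger_gap: 0.018
```

```bash
python3 - <<'E'
from h import *
snap('wrist','w13');plan((.5581,.0761,.068),-10.55)
E
```

```text
t 9.68 tcp [0.558  0.0763 0.062 ] ytool -10.6 tilt [-1.e-04  1.e-04 -1.e+00] F [-0.  -0.6 -0.1] gap 0.0181 
 slide [-0.0002  0.0001 -0.006 ] turn -0.0008904594045868934
```

View pics/w13.png

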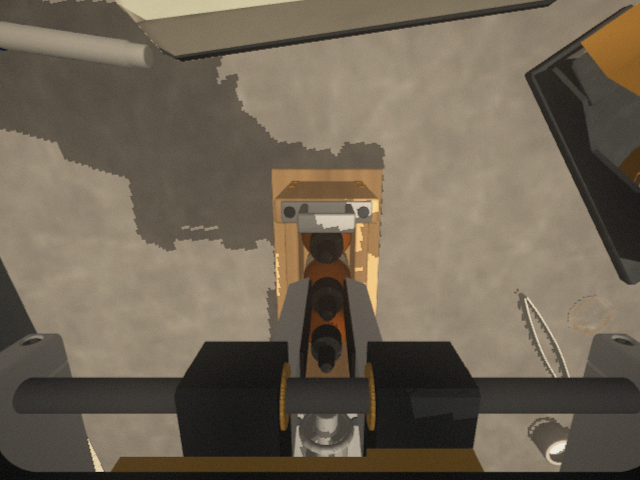

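The fingers hold the middle bottle's collar at 18 mm, with the cap at (326,300). I'll lift straight up.

{"api": "carry_out", "payload": {"targets": [{"fingers": 0.014, "slide": [0, 0, -0.005], "turn": 0}, {"fingers": 0.014, "slide": [0, 0, -0.015], "turn": 0}, {"fingers": 0.014, "slide": [0, 0, -0.028], "turn": 0}, {"fingers": 0.014, "slide": [0, 0, -0.042], "turn": 0}, {"fingers": 0.014, "slide": [0, 0, -0.055], "turn": 0}]}}

```text
clock: 10.1
eef_pos: [0.5583, 0.0762, 0.1185]
eef_rot: [0.769, 0.639, 0.0, 0.0]
contact_force: [0.5, -0.3, -0.9]
finger_gap: 0.0182
```

```bash
python3 - <<'E'
from h import *
snap('wrist','w14');snap('side','s14');plan((.5581,.0761,.245),-10.55)
d=load('s14'); c=d['img'][150:380,240:440]; cv2.imwrite('pics/s14c.png',cv2.resize(c[:,:,::-1],None,fx=2.6,fy=2.6))
E
```

```text
t 10.2 tcp [0.5599 0.0764 0.1196] ytool -10.6 tilt [ 4.9e-03  8.0e-04 -1.0e+00] F [-0.3 -0.  -0.1] gap 0.0179 
 slide [-0.0004 -0.0012 -0.1254] turn -0.0009587197897551327
```

View pics/s14c.png

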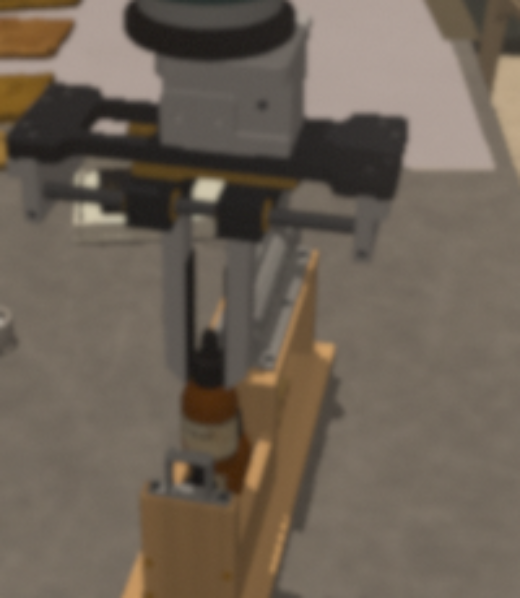

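View pics/w14.png

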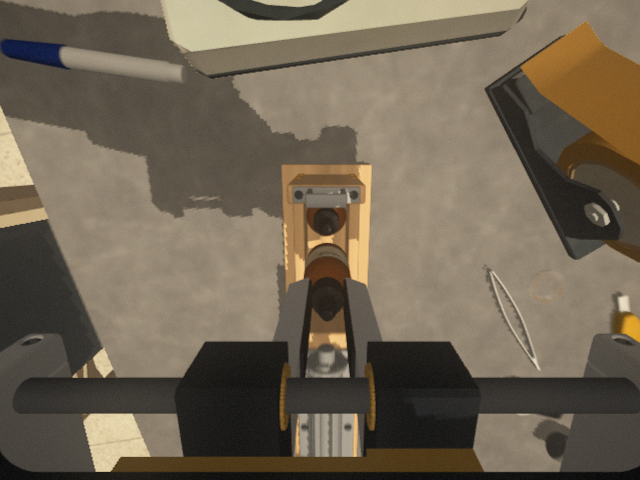

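The middle bottle is rising upright in the grip at (325,270). I'll keep lifting so its foot clears the 158 mm knob.

{"api": "carry_out", "payload": {"targets": [{"fingers": 0.014, "slide": [0, 0, -0.02], "turn": 0}, {"fingers": 0.014, "slide": [0, 0, -0.045], "turn": 0}, {"fingers": 0.014, "slide": [0, 0, -0.075], "turn": 0}, {"fingers": 0.014, "slide": [0, 0, -0.105], "turn": 0}, {"fingers": 0.014, "slide": [0, 0, -0.125], "turn": 0}]}}

```text
clock: 10.62
eef_pos: [0.5587, 0.0761, 0.2444]
eef_rot: [0.769, 0.639, 0.001, 0.001]
contact_force: [0.9, 0.6, -1.2]
finger_gap: 0.0178
```

```bash
python3 - <<'E'
from h import *
plan((.5691,-.333,.245)); print(sense()['joints'].round(2))
E
```

```text
t 10.62 tcp [0.5587 0.0761 0.2444] ytool -10.62 tilt [ 2.4e-03  4.0e-04 -1.0e+00] F [ 0.9  0.6 -1.2] gap 0.0178 
 slide [-0.4002  0.0856 -0.0008] turn None
[-0.47  0.49  0.44  1.72 -0.24  0.98 -0.13]
```

{"api": "carry_out", "payload": {"targets": [{"fingers": 0.014, "slide": [-0.01, 0.002, 0], "turn": 0}, {"fingers": 0.014, "slide": [-0.03, 0.0065, 0], "turn": 0}, {"fingers": 0.014, "slide": [-0.06, 0.013, 0], "turn": 0}, {"fingers": 0.014, "slide": [-0.09, 0.0195, 0], "turn": 0}, {"fingers": 0.014, "slide": [-0.12, 0.026, 0], "turn": 0}]}}

```text
clock: 11.03
eef_pos: [0.5605, -0.0479, 0.2407]
eef_rot: [0.769, 0.639, -0.001, -0.001]
contact_force: [-0.1, 0.2, 0.3]
finger_gap: 0.0183
```

{"api": "carry_out", "payload": {"targets": [{"fingers": 0.014, "slide": [-0.03, 0.0065, 0], "turn": 0}, {"fingers": 0.014, "slide": [-0.06, 0.013, 0], "turn": 0}, {"fingers": 0.014, "slide": [-0.09, 0.0195, 0], "turn": 0}, {"fingers": 0.014, "slide": [-0.12, 0.026, 0], "turn": 0}, {"fingers": 0.014, "slide": [-0.15, 0.0325, 0], "turn": 0}]}}

```text
clock: 11.45
eef_pos: [0.5646, -0.2017, 0.2405]
eef_rot: [0.77, 0.639, -0.001, -0.001]
contact_force: [1.1, 0.2, -0.4]
finger_gap: 0.0183
```

```bash
python3 - <<'E'
from h import *
plan((.5691,-.333,.245)); print(sense()['joints'].round(2))
E
```

```text
t 11.45 tcp [ 0.5646 -0.2017  0.2405] ytool -10.63 tilt [-2.2e-03  6.0e-04 -1.0e+00] F [ 1.1  0.2 -0.4] gap 0.0183 
 slide [-0.1283  0.0286 -0.0046] turn None
[ 0.02  0.55  0.44  1.63 -0.26  1.02  0.36]
```

{"api": "carry_out", "payload": {"targets": [{"fingers": 0.014, "slide": [-0.03, 0.0065, 0], "turn": 0}, {"fingers": 0.014, "slide": [-0.06, 0.013, 0], "turn": 0}, {"fingers": 0.014, "slide": [-0.09, 0.0195, 0], "turn": 0}, {"fingers": 0.014, "slide": [-0.115, 0.025, 0], "turn": 0}, {"fingers": 0.014, "slide": [-0.128, 0.028, 0], "turn": 0}]}}

```text
clock: 11.87
eef_pos: [0.5675, -0.3354, 0.2403]
eef_rot: [0.771, 0.637, -0.002, -0.0]
contact_force: [-0.8, -0.9, -0.6]
finger_gap: 0.0177
```

{"api": "carry_out", "payload": {"targets": [{"fingers": 0.014, "slide": [0, 0, 0.02], "turn": 0}, {"fingers": 0.014, "slide": [0, 0, 0.05], "turn": 0}, {"fingers": 0.014, "slide": [0, 0, 0.08], "turn": 0}, {"fingers": 0.014, "slide": [0, 0, 0.1], "turn": 0}, {"fingers": 0.014, "slide": [0, 0, 0.1], "turn": 0}]}}

```text
clock: 12.28
eef_pos: [0.5665, -0.3277, 0.1362]
eef_rot: [0.769, 0.639, -0.002, -0.005]
contact_force: [-0.7, -0.2, -1.5]
finger_gap: 0.0182
```

```bash
python3 - <<'E'
from h import *
snap('wrist','w15');snap('side','s15');snap('top','top15'); plan((.5691,-.333,.058))
d=load('s15'); c=d['img'][150:270,220:400]; cv2.imwrite('pics/s15c.png',cv2.resize(c[:,:,::-1],None,fx=4,fy=4))
E
```

```text
t 12.43 tcp [ 0.5703 -0.3309  0.1426] ytool -10.58 tilt [ 6.e-04 -4.e-04 -1.e+00] F [-0.5 -0.1 -0.2] gap 0.0179 
 slide [-0.0022 -0.0008  0.0846] turn None
```

View pics/w15.png

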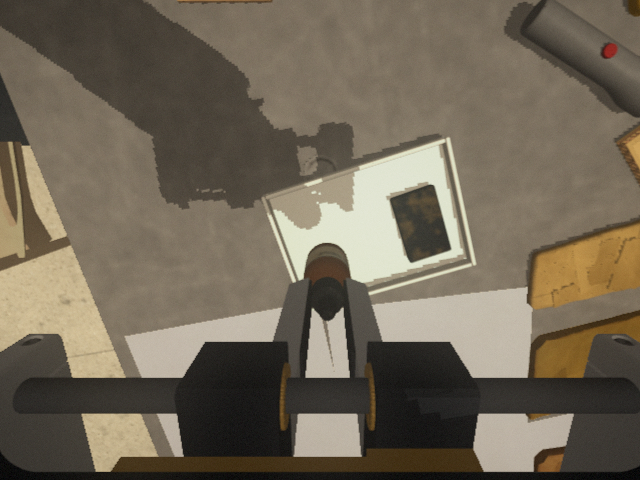

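View pics/s15c.png

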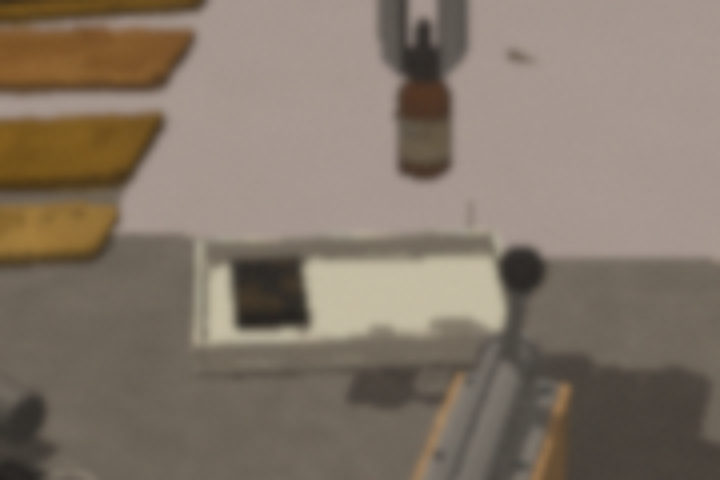

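The bottle hangs upright above the tray. In the wrist view the tray corners are at about (265,198), (447,138) and (474,264), with the stone at (420,223). I'll cross-check the tray position from this view.

```bash
python3 - <<'E'
from h import *
d=load('w15'); a,b,c=[onz(d,*p,.018)[:2] for p in [(265,198),(447,138),(474,264)]]
print(a,b,c,np.linalg.norm(a-b),np.linalg.norm(b-c)); ctr=(a+c)/2; ux=(b-a)/np.linalg.norm(b-a); print(ctr,ux,ctr-.036*ux)
plan((.5691,-.333,.058))
E
```

```text
[ 0.51933621 -0.28120057] [ 0.6814176  -0.25998067] [ 0.69626704 -0.37650687] 0.16346455886562755 0.11746855385996247
[ 0.60780162 -0.32885372] [0.99153844 0.12981342] [ 0.57210624 -0.333527  ]
t 12.43 tcp [ 0.5703 -0.3309  0.1426] ytool -10.58 tilt [ 6.e-04 -4.e-04 -1.e+00] F [-0.5 -0.1 -0.2] gap 0.0179 
 slide [-0.0022 -0.0008  0.0846] turn None
```

{"api": "carry_out", "payload": {"targets": [{"fingers": 0.014, "slide": [-0.002, -0.001, 0.015], "turn": 0}, {"fingers": 0.014, "slide": [-0.002, -0.001, 0.035], "turn": 0}, {"fingers": 0.014, "slide": [-0.002, -0.001, 0.055], "turn": 0}, {"fingers": 0.014, "slide": [-0.002, -0.001, 0.07], "turn": 0}, {"fingers": 0.014, "slide": [-0.002, -0.001, 0.074], "turn": 0}]}}

```text
clock: 12.85
eef_pos: [0.5684, -0.3322, 0.0674]
eef_rot: [0.769, 0.639, -0.0, -0.0]
contact_force: [-0.9, 0.2, -1.2]
finger_gap: 0.018
```

{"api": "carry_out", "payload": {"targets": [{"fingers": 0.014, "slide": [0, 0, 0], "turn": 0}, {"fingers": 0.014, "slide": [0, 0, 0], "turn": 0}, {"fingers": 0.014, "slide": [0, 0, 0], "turn": 0}]}}

```text
clock: 13.1
eef_pos: [0.5697, -0.3334, 0.0698]
eef_rot: [0.769, 0.639, 0.001, 0.001]
contact_force: [-0.1, -0.4, 0.2]
finger_gap: 0.0181
```

```bash
python3 - <<'E'
from h import *
snap('side','s16'); plan((.5701,-.333,.058))
d=load('s16'); c=d['img'][150:270,220:400]; cv2.imwrite('pics/s16c.png',cv2.resize(c[:,:,::-1],None,fx=4,fy=4))
E
```

```text
t 13.15 tcp [ 0.5695 -0.3334  0.0697] ytool -10.6 tilt [ 0.0025 -0.0015 -1.    ] F [-0.3  0.3  0.3] gap 0.0181 
 slide [0.0005 0.0004 0.0117] turn None
```

View pics/s16c.png

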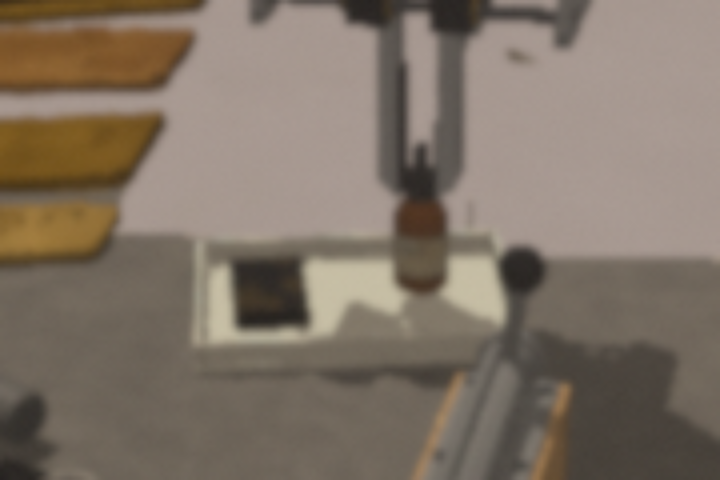

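The bottle is over the free half, about 12 mm above the floor. I'll lower it gently.

{"api": "carry_out", "payload": {"targets": [{"fingers": 0.014, "slide": [0, 0, 0.003], "turn": 0}, {"fingers": 0.014, "slide": [0, 0, 0.006], "turn": 0}, {"fingers": 0.014, "slide": [0, 0, 0.009], "turn": 0}, {"fingers": 0.014, "slide": [0, 0, 0.011], "turn": 0}, {"fingers": 0.014, "slide": [0, 0, 0.011], "turn": 0}]}}

```text
clock: 13.57
eef_pos: [0.5684, -0.3326, 0.0578]
eef_rot: [0.769, 0.639, 0.0, -0.0]
contact_force: [-2.2, 1.2, 8.0]
finger_gap: 0.0181
```

{"api": "carry_out", "payload": {"targets": [{"fingers": 0.014, "slide": [0, 0, 0.001], "turn": 0}, {"fingers": 0.014, "slide": [0, 0, 0.001], "turn": 0}, {"fingers": 0.014, "slide": [0, 0, 0.001], "turn": 0}]}}

```text
clock: 13.82
eef_pos: [0.5685, -0.3327, 0.0578]
eef_rot: [0.769, 0.639, 0.0, -0.0]
contact_force: [-2.4, 2.4, 12.6]
finger_gap: 0.0181
```

```bash
python3 - <<'E'
from h import *
plan((.5701,-.333,.058))
E
```

```text
t 13.82 tcp [ 0.5685 -0.3327  0.0578] ytool -10.6 tilt [ 4.e-04  4.e-04 -1.e+00] F [-2.4  2.4 12.6] gap 0.0181 
 slide [ 0.      0.0017 -0.0002] turn None
```

{"api": "carry_out", "payload": {"targets": [{"fingers": 0.014, "slide": [0, 0, -0.0008], "turn": 0}, {"fingers": 0.014, "slide": [0, 0, -0.0015], "turn": 0}]}}

```text
clock: 13.98
eef_pos: [0.5684, -0.3326, 0.0579]
eef_rot: [0.769, 0.639, 0.0, -0.0]
contact_force: [-0.6, -0.3, -0.0]
finger_gap: 0.0179
```

```bash
python3 - <<'E'
from h import *
plan((.5701,-.333,.058))
E
```

```text
t 13.98 tcp [ 0.5684 -0.3326  0.0579] ytool -10.61 tilt [-0.e+00  3.e-04 -1.e+00] F [-0.6 -0.3 -0. ] gap 0.0179 
 slide [-0.0001  0.0018 -0.0001] turn None
```

Force is now zero with the foot resting on the floor. I'll open slowly.

{"api": "carry_out", "payload": {"targets": [{"fingers": 0.022, "slide": [0, 0, 0], "turn": 0}, {"fingers": 0.03, "slide": [0, 0, 0], "turn": 0}, {"fingers": 0.045, "slide": [0, 0, 0], "turn": 0}, {"fingers": 0.05, "slide": [0, 0, 0], "turn": 0}, {"fingers": 0.05, "slide": [0, 0, 0], "turn": 0}]}}

```text
clock: 14.4
eef_pos: [0.5684, -0.3325, 0.0571]
eef_rot: [0.769, 0.639, -0.0, -0.0]
contact_force: [-0.5, -0.1, -0.4]
finger_gap: 0.045
```

{"api": "carry_out", "payload": {"targets": [{"fingers": 0.05, "slide": [0, 0, -0.01], "turn": 0}, {"fingers": 0.05, "slide": [0, 0, -0.025], "turn": 0}, {"fingers": 0.05, "slide": [0, 0, -0.05], "turn": 0}, {"fingers": 0.05, "slide": [0, 0, -0.08], "turn": 0}, {"fingers": 0.05, "slide": [0, 0, -0.11], "turn": 0}]}}

```text
clock: 14.82
eef_pos: [0.568, -0.3325, 0.1688]
eef_rot: [0.769, 0.639, -0.0, -0.0]
contact_force: [1.1, -0.7, -0.4]
finger_gap: 0.0504
```

{"api": "carry_out", "payload": {"targets": [{"fingers": 0.05, "slide": [0, 0, -0.02], "turn": 0}, {"fingers": 0.05, "slide": [0, 0, -0.04], "turn": 0}, {"fingers": 0.05, "slide": [0, 0, -0.04], "turn": 0}, {"fingers": 0.05, "slide": [0, 0, -0.04], "turn": 0}, {"fingers": 0.05, "slide": [0, 0, -0.04], "turn": 0}]}}

```text
clock: 15.23
eef_pos: [0.568, -0.3321, 0.2067]
eef_rot: [0.769, 0.639, -0.0, -0.001]
contact_force: [0.6, 0.4, -0.4]
finger_gap: 0.0499
```

```bash
python3 - <<'E'
from h import *
snap('side','s17'); snap('wrist','w17'); snap('top','top17'); plan((.5701,-.333,.058))
d=load('s17'); c=d['img'][180:400,240:410]; cv2.imwrite('pics/s17c.png',cv2.resize(c[:,:,::-1],None,fx=2.7,fy=2.7))
d=load('top17'); c=d['img'][160:300,180:460]; cv2.imwrite('pics/t17c.png',cv2.resize(c[:,:,::-1],None,fx=2.7,fy=2.7))
E
```

```text
t 15.38 tcp [ 0.5678 -0.3321  0.2059] ytool -10.61 tilt [-0.0024  0.0014 -1.    ] F [ 0.  -0.  -0.4] gap 0.0497 
 slide [-0.0006  0.0028  0.1479] turn None
```

View pics/s17c.png

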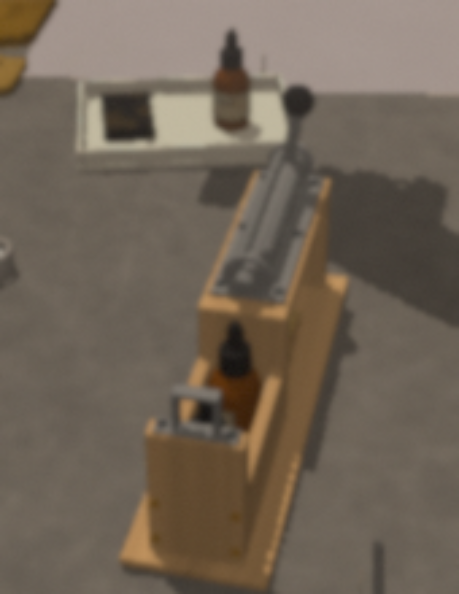

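View pics/t17c.png

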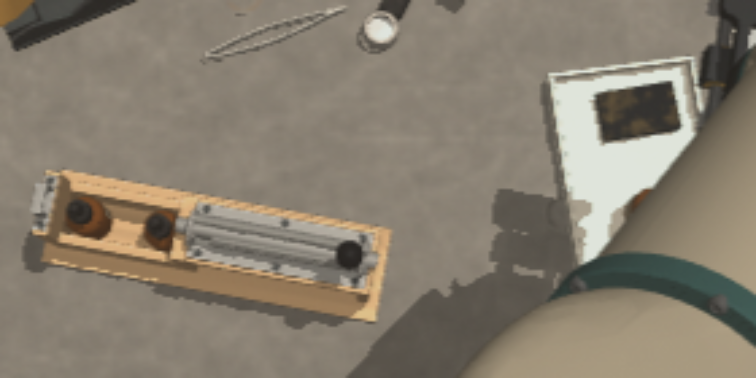

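View pics/w17.png

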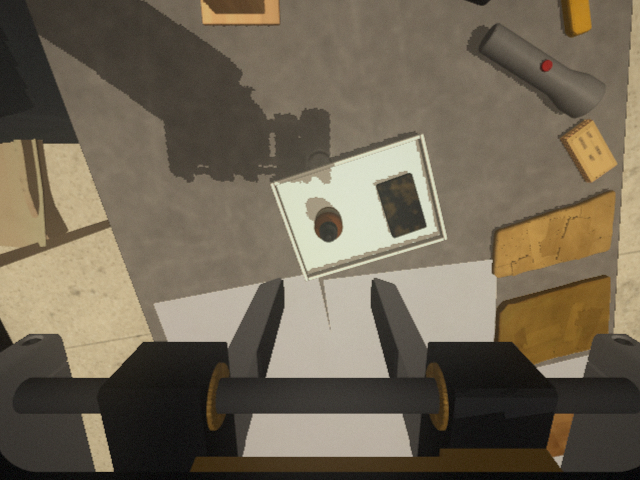

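```bash
python3 - <<'E'
from h import *
knob('top17',(300,245,320,265))
d=load('top17'); C=cloud(d); p=(C-CO)@Ro.from_euler('z',CA).as_matrix()
m=(p[...,2]>.10)&(p[...,2]<.125)&(abs(p[...,0])<.007)&(p[...,1]<.04); print('rod tip y',np.percentile(p[m][:,1],[98,100]))
for f in ['top17']:
    for k in (-1,1):
        m=(p[...,2]>.06)&(p[...,2]<.098)&(abs(p[...,0])<.014)&(abs(p[...,1]+.002-k*.0306)<.012); print(k,m.sum(),p[m].mean(0).round(4))
g=cv2.cvtColor(d['img'],cv2.COLOR_RGB2GRAY); m=np.zeros(g.shape,np.uint8); m[185:220,395:436]=(g[185:220,395:436]<110)
c=max(cv2.findContours(m,0,2)[0],key=cv2.contourArea)
w=np.array([onz(d,*q[0],0.015)[:2] for q in c],np.float32)*1000; print('stone',cv2.minAreaRect(w))
w=load('w17'); C=cloud(w); q=C[(abs(C[...,0]-.568)<.03)&(abs(C[...,1]+.333)<.03)&(C[...,2]>.03)&(C[...,2]<.1)]
for a,b in[(.03,.058),(.06,.073),(.08,.092)]:
    s=q[(q[:,2]>a)&(q[:,2]<b)]
    if len(s): print('bottle',a,len(s),cv2.minEnclosingCircle(s[:,:2].astype(np.float32)*1000))
print('top',q[:,2].max())
E
```

```text
Traceback (most recent call last):
  File "h.py", line 37, in knob
    n,l,st,c=cv2.connectedComponentsWithStats(m); i=1+np.argmax(st[1:,4])
                                                      ~~~~~~~~~^^^^^^^^^^
ValueError: attempt to get argmax of an empty sequence
```

```bash
python3 - <<'E'
from h import *
d=load('top17'); C=cloud(d); p=(C-CO)@Ro.from_euler('z',CA).as_matrix()
m=(p[...,2]>.14)&(p[...,2]<.17)&(abs(p[...,0])<.02)&(abs(p[...,1]+.18)<.03); print('knob',m.sum(),p[m].mean(0).round(4),cv2.minEnclosingCircle(p[m][:,:2].astype(np.float32)*1000))
m=(p[...,2]>.095)&(p[...,2]<.125)&(abs(p[...,0])<.007)&(p[...,1]<.04); print('rod tip y',np.percentile(p[m][:,1],[98,100]))
for k in (-1,1):
        m=(p[...,2]>.06)&(p[...,2]<.098)&(abs(p[...,0])<.014)&(abs(p[...,1]+.002-k*.0306)<.012); print(k,m.sum(),p[m].mean(0).round(4))
g=cv2.cvtColor(d['img'],cv2.COLOR_RGB2GRAY); m=np.zeros(g.shape,np.uint8); m[185:220,395:436]=(g[185:220,395:436]<110)
c=max(cv2.findContours(m,0,2)[0],key=cv2.contourArea)
w=np.array([onz(d,*q[0],0.015)[:2] for q in c],np.float32)*1000; print('stone',cv2.minAreaRect(w))
w=load('w17'); C=cloud(w); q=C[(abs(C[...,0]-.568)<.03)&(abs(C[...,1]+.333)<.03)&(C[...,2]>.03)&(C[...,2]<.1)]
for a,b in[(.03,.058),(.06,.073),(.08,.092)]:
    s=q[(q[:,2]>a)&(q[:,2]<b)]
    if len(s): print('bottle',a,len(s),cv2.minEnclosingCircle(s[:,:2].astype(np.float32)*1000))
print('top',q[:,2].max())
E
```

```text
knob 89 [-0.0061 -0.1795  0.155 ] ((-5.5772294998168945, -179.50851440429688), 9.770767211914062)
rod tip y [-0.0536071 -0.0494137]
-1 73 [-0.0017 -0.0338  0.0776]
1 75 [-0.0016  0.0272  0.0772]
stone ((650.0645141601562, -330.8825988769531), (40.95332336425781, 64.55813598632812), 9.46588134765625)
bottle 0.03 402 ((570.046142578125, -332.0502624511719), 14.89378833770752)
bottle 0.06 192 ((570.0298461914062, -332.5906982421875), 9.173515319824219)
bottle 0.08 78 ((569.856689453125, -332.5169372558594), 4.556936264038086)
top 0.08663164707242815
```

Everything checks out. The bottle stands vertical in the tray, and all three height slices share one axis at about (570,−332). The stone and the two neighbour bottles have not moved. The bolt has travelled about 107.6 mm, to its stop. The gripper is clear, so I'll hand the job in.

```bash
python3 - <<'E'
from h import *
order.close_job(); print(sense()['clock'])
E
```

```text
the job is handed in; nothing more can be done
the job is handed in; nothing more can be done
```

The job is done and handed in, at about 15.4 s of the 54 s allowed. I swung the bolt's handle upright, drew the bolt back until it met its stop, then lifted the middle bottle out by its cap and set it down in the tray's free half.

**Last checks:**
- **Bolt:** the knob moved about 107.6 mm against the nominal 108 mm, and resistance rose to about 11 N at the stop. The rod tip reads y ≈ -49 to -54 mm, back off the compartment.
- **Handle:** it is still close to upright, at about 1.5 rad. In the last top view the knob reads about 5 mm to the -x side.
- **Bottle:** it stands upright in the tray, with body, cap collar and tip on one axis at (0.570, -0.332) within about 1 mm. That is about 1 to 2 mm from the free half's centre.
- **Stone and other bottles:** the stone moved less than 0.5 mm. The two neighbouring bottles still stand in their places.
- **Gripper:** it was raised about 120 mm clear of the bottle before hand-in. The highest contact force in the readings was about 13 N, when the bottle met the tray floor.

**Disagreements:** my measured carrier origin was off by 1 to 3 mm along y compared with the bottles and knob. I corrected the grasp from the wrist views. The two tray measurements also differed by about 3 mm.

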